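Snap a jar's cap on with the lever press

ROBOT

A 6-joint arm with a two-finger parallel gripper is mounted at the origin on a cart in front of the work surface, level with it; the furniture and walls round the work are solid. World frame = base frame: x ahead of the robot, y to its left, z up, the work surface at z = 0. Lengths are in m, angles in degrees, forces in N, time in s.
With the tool pointing down it reaches from about 0.375 to 0.9 m from the base axis. Payload 3.1 kg.
Tool frame: the origin (TCP) lies between the finger pads; the fingertips stand 22 mm ahead of it and the grasp point (between the pads) lies 3 mm ahead of it; y points along the fingers, x is the direction in which the jaws open and shut, and the axes are right-handed (so a half turn about y gives the same grasp; the last joint's range is limited). The gripper opens to 87 mm and grips with 3 to 60 N. Pads are 19 mm wide; open, the fingers measure 117 mm over their backs; the gripper's body (75 mm by 190 mm) begins 51 mm behind the grasp point.
Start: joints at [-86.087, 30.224, 82.088, -0, 67.689, -10.227], TCP at [0.153, -0.606, 0.216] pointing down, gripper open.
Joint ranges: [-176.69, 176.69], [-43.24, 126.21], [12.49, 139.97], [-82, 262], [0, 151.66], [-163.58, 163.58]. Speed limits (degrees/s): [159.86, 159.86, 180, 180, 180, 180].

INTERFACE

Orientations are given as a 3x3 rotation matrix whose columns are the frame's x, y, z axes.
In Python, from rig import bot, imaging, workorder gives the robot as it stands. The module is installed in compiled form; this text tells all that it offers.
- The arm moves only by the tool drive_tool, never from a script. Its argument "commands" is a list of rows, each an object of numbers: "dx", "dy", "dz": the shift along the tool's x, y, z normalised to -1 to 1, where 1 is 4 cm; "wx", "wy", "wz": the turn, a rotation vector about the tool's x, y, z normalised to -1 to 1, where 1 is pi/2 rad; "grip": the finger opening in mm, from 0 to 87. In form: [{"dx": .., "dy": .., "dz": .., "wx": .., "wy": .., "wz": .., "grip": ..}, ...]. A call has 1 to 8 rows; each row shifts and turns the commanded pose from where the row before left it, along the tool's axes as they then stand; what a row does not reach is not made up. A row lasts 1/8 s, in which the tool goes at most 62.5 mm and 10.7 degrees, less where a joint would pass 70% of its speed; a pose out of reach is approached as far as the arm can. A call with a number of a shift or a turn outside -1 to 1 is refused whole. A call with a gripper value outside its range is refused whole. The fingers move at their own pace and stop on an object; the grip force is fixed at half the most. Time passes only in rows, so rows that do not move let the fingers close. It gives the time, the measured TCP pose, the force and the opening at its end, in the units of the state.
- bot.read_state(): the state, without advancing time (a new reading comes with each control period).
- imaging.capture(name): name is "scene" or "top" or "wrist"; returns (picture, depth): 400x640x3 uint8, red, green, blue; 400x640 float32, m along the optical axis (not along the pixel's ray), 0 where there is no reading.
- imaging.get_calibration(name): a dict with "mtx" (3x3 intrinsics, pixels), "dist" ([k1, k2, p1, p2, k3] as OpenCV has them; the pictures are not rectified), "world_to_cam" (4x4, takes a point from world to camera coordinates). Camera axes: x right, y down, z forward; pixel columns grow to the right and rows downward; lengths in m; the calibration is good to about 2 mm. A picture is of the moment at which its call begins: read the wrist's pose just before it. get_calibration takes no time and is no camera call; for the wrist camera it gives the pose at the moment of the call.
- workorder.hand_in(): hands the job in, once; it reports no verdict.
The state is a dict: "time_s": time; "joint_positions": joint angles; "qvel": joint speeds; "tau": joint torques, N m; "position": TCP position; "tcp_rot": TCP orientation; "force": force on the tool from outside, world axes, zero at the start; "moment": the same for the moment, N m; "opening": opening from 0.0 (shut) to 1.0 (fully open).
Only numpy, scipy, OpenCV 4.12 (cv2) and the standard library are available. Lean on these libraries where they do the work, as an engineer would, in place of code of your own. Each camera call takes 0.05 s, during which the arm holds its last target. There are 200 camera calls.

TASK

The black cap of the white jar only rests on its neck. Slide the jar, upright and without lifting it, along the base of the green hand press until it sits in the V-nest under the ram; pull the red-gripped lever down until the ram has pressed the cap fully home, stopping as soon as the lever goes solid rather than leaning on it, then ease the lever slowly all the way back up, never letting it fly back, and let go. Leave the tape roll, the solder reel and the brass-wool tip cleaner where they are, and the capped jar standing in the nest.

Things in the scene. Friction and masses are not known exactly. Their poses are not given: they have to be found in the camera images.
- press: Green hand press, fixed to the bench; origin under the ram's axis on the worktop. Axes: x from its open front to its column, y left, z up. Base plate 10 thick, 150 wide, from x -155 to +95. Its head (56 wide, x -28 to +68) begins at z 145, so an upright gripper has no room over the nest; a tool leaning back to -x by about 30 deg can push the jar in.
- nest (a point): Where the jar belongs: on the ram's axis, on top of the base plate (press's axes). Two slippery white plastic walls 42 mm high form a 60-degree V open to -x, mouth about 95 mm wide; a 56 mm jar pushed along +x against both walls stands centred on this point.
- ram: The steel ram, 22 mm thick, with a black rubber foot 30 mm across below it, on the vertical axis through the nest. With the lever up the foot's underside is 102 to 110 mm above the base plate: it is screwed out by a different, unmeasured amount each time. Origin on its axis, 18 to 26 mm above the foot's underside.
- jar_center (a point): Centre of the white jar's round body with a yellow band, half-way up, 30 mm above its underside; z up the jar. Body 56 mm across, 60 high, smooth, 0.3 to 0.45 kg with cap, loose. It starts standing on the press's base plate in front of the nest. 92 mm high with the cap raised, 80 capped. Push gently below mid-height or it tips.
- jar: The same jar; origin at the centre of its underside, z up the jar.
- cap (a joint): Travel in m of the jar's black ribbed cap (54 mm across, 20 high) down the neck: 0 = resting loose with a 12 mm gap, 0.012 = home on the shoulder. A snap bead resists with up to about 25 N near 0.002, less and less from there, lets go past 0.006 and then snaps the cap home by itself and holds it.
- lever (a joint): Press lever angle, rad: 0 = rest, arm raised 0.75 above level to the front; grows as pulled down, stop 1.15. Drives the ram 40 mm per rad. Return spring: 3 to 6 N at the grip, throws it back if let go. The snap adds about 6 N at the grip as the foot meets the cap (0.25 to 0.45), then eases; 0.3 later the cap bottoms and the lever goes solid.
- lever_grip (a point): Centre of the lever's red round grip, 20 mm thick, 70 long, level along the press's y axis, sticking out to the right of the 13 mm arm, whose plane is 70 mm right of the nest (y -70). Can be pinched from above, fingers before and behind it, or pushed down. It moves on a 170 mm circle about point lever_pivot, turning with the lever.
- lever_pivot (a point): Point on the lever's fixed hinge axis (along the press's y axis), level with the grip's centre in the press's y. Axes as the press.
- tape_roll: Bystander: orange tape roll lying flat, 68 mm across, 12 high, left of the press; origin under its centre.
- solder_reel: Bystander: light blue reel of solder, 54 mm across, 30 high, left of the press; origin under its centre.
- brass_wool: Bystander: dark round tip cleaner filled with brass wool, 62 mm across, 55 high, right of the press; origin under its centre.
Mind the look-alikes: they are no part of the job. Leave any turquoise look-alike of the jar alone.

How it is judged:
By the outcome, as a careful person would: the job done as asked, in the order asked, and still so for the second after the job is handed in, with the robot touching nothing.
It also fails if it takes over 67 s, if anything falls off the work surface, if the arm or the gripper's body presses on something with over 40 N, if the wrist force passes 120 N, or if a joint passes its speed limit or range.

## Working session

There is one attempt and no reset: what is moved stays moved. The work goes in short steps, Python scripts to look and compute and a tool call to move; the robot and the scene stay as the last step left them, time stands still between calls to the robot, and variables do not carry over. Pictures are saved under pics/ and viewed, on a budget of 15 in all, crops included, one or two more only if the job needs it, and the job is handed in when it is done.

Besides the shell and the picture viewer there is one more tool, called after ">>>" as name(argument=value, ...), one argument or row to a line, values as JSON. drive_tool: Moves the arm, as the interface text tells. Its arguments: {"type":"object","properties":{"commands":{"type":"array"}},"required":["commands"]}

```bash
mkdir -p pics
python3 - <<'E'
from rig import bot, imaging
import cv2,numpy as np
s=bot.read_state();print(s)
for n in("scene","top"):
    p,d=imaging.capture(n);c=imaging.get_calibration(n)
    cv2.imwrite(f"pics/{n}0.png",p[:,:,::-1]);np.savez(f"{n}0.npz",p=p,d=d,**{k:np.array(v) for k,v in c.items()})
    T=np.linalg.inv(np.array(c["world_to_cam"]));print(n,np.round(T,3).tolist(),np.round(c["mtx"],1).tolist(),c["dist"])
E
```

```text
{'time_s': 0.0, 'joint_positions': array([-8.60862675e+01,  3.02780522e+01,  8.21564197e+01,  4.37206974e-04,
        6.76881588e+01, -1.02273761e+01]), 'qvel': array([ 0.04107047,  0.03440874, -0.08013004, -0.04820622, -0.037015  ,
        0.07320404]), 'tau': array([ 6.37398334e-04, -4.40043211e+01, -1.76592869e+01,  6.32627564e-02,
        5.83530567e-02, -1.86941461e-04]), 'position': array([ 0.15267277, -0.60530185,  0.21488125]), 'tcp_rot': array([[ 2.44307851e-01, -1.39042536e-04,  9.69697713e-01],
       [-9.69695438e-01,  2.13579868e-03,  2.44307584e-01],
       [-2.10504824e-03, -9.99997710e-01,  3.86963473e-04]]), 'force': array([-0.24433204,  0.16387108, -0.3402969 ]), 'moment': array([-0.01791654, -0.01649953, -0.0190466 ]), 'opening': 1.003220609217855}
scene [[0.951, -0.251, 0.18, 0.2], [-0.309, -0.748, 0.588, -0.925], [-0.013, -0.615, -0.789, 1.529], [0.0, 0.0, 0.0, 1.0]] [[505.4, 0.0, 322.2], [0.0, 505.4, 196.9], [0.0, 0.0, 1.0]] [-0.0117167  0.         0.         0.         0.       ]
top [[0.03, -0.987, 0.155, 0.352], [-1.0, -0.031, -0.005, 0.066], [0.01, -0.155, -0.988, 1.291], [0.0, 0.0, 0.0, 1.0]] [[375.3, 0.0, 322.0], [0.0, 375.3, 199.8], [0.0, 0.0, 1.0]] [-0.07456964  0.          0.          0.          0.        ]
```

View pics/scene0.png

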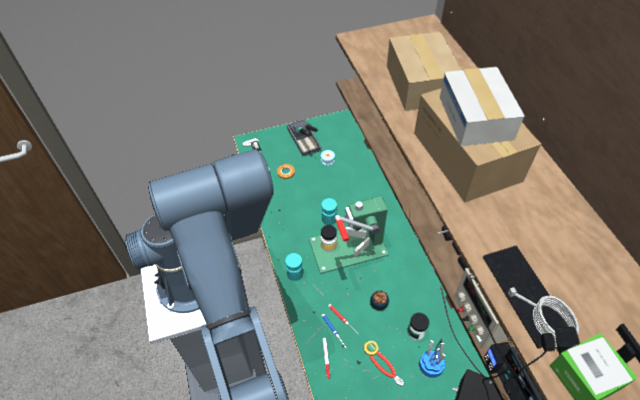

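View pics/top0.png

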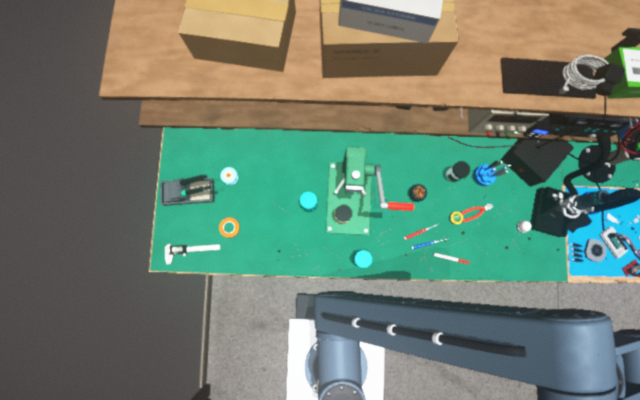

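The scene view shows the white jar with a black cap at (329,237), the red grip at (342,229), and turquoise look-alikes at (329,207) and (293,265). In the top view the jar's cap is at (343,213), the red grip at (398,206), and the turquoise ones at (308,200) and (362,258). The jar meant is the white one with the yellow band on the base plate; I'll confirm it with an enlarged crop.

```bash
cat > h.py <<'E'
import numpy as np,cv2
from rig import bot,imaging
class V:
    def __init__(s,n,f=None,cap=True):
        if cap:
            s.c=imaging.get_calibration(n);s.p,s.d=imaging.capture(n)
        else:
            z=np.load(f);s.c=z;s.p,s.d=z["p"],z["d"]
        s.K=np.array(s.c["mtx"]);s.D=np.array(s.c["dist"],float);s.W=np.array(s.c["world_to_cam"]);s.T=np.linalg.inv(s.W)
    def ray(s,uv):
        q=cv2.undistortPoints(np.array(uv,float).reshape(-1,1,2),s.K,s.D)[:,0]
        return np.c_[q,np.ones(len(q))]
    def plane(s,uv,z):
        r=s.ray(uv)@s.T[:3,:3].T;o=s.T[:3,3]
        return o+r*((z-o[2])/r[:,2])[:,None]
    def cloud(s):
        h,w=s.d.shape;u,v=np.meshgrid(np.arange(w),np.arange(h))
        r=s.ray(np.c_[u.ravel(),v.ravel()])*s.d.reshape(-1,1)
        return (r@s.T[:3,:3].T+s.T[:3,3]).reshape(h,w,3)
    def proj(s,P):
        return cv2.projectPoints(np.array(P,float).reshape(-1,3),cv2.Rodrigues(s.W[:3,:3])[0],s.W[:3,3],s.K,s.D)[0][:,0]
    def hsv(s): return cv2.cvtColor(s.p,cv2.COLOR_RGB2HSV)
E
python3 - <<'E'
from h import *
a=V("top","top0.npz",False);b=V("scene","scene0.npz",False)
c1=cv2.resize(a.p[140:250,290:430],None,fx=4,fy=4,interpolation=cv2.INTER_CUBIC)[:, :400+160]
c2=cv2.resize(b.p[185:285,295:400],None,fx=4.4,fy=4.4,interpolation=cv2.INTER_CUBIC)
c1=cv2.resize(a.p[140:250,295:420],(400,352),interpolation=cv2.INTER_CUBIC)
c2=cv2.resize(b.p[185:285,295:395],(400,400),interpolation=cv2.INTER_CUBIC)
o=np.zeros((400,800,3),np.uint8);o[:352,:400]=c1;o[:,400:]=c2
cv2.imwrite("pics/crop1.png",o[:,:,::-1])
for v,n in((a,"top"),(b,"scene")):
    X=v.cloud();h=v.hsv()
    red=((h[...,0]<6)|(h[...,0]>174))&(h[...,1]>170)&(h[...,2]>90)&(X[...,2]>.1)&(X[...,0]<.8)
    P=X[red];print(n,"red",len(P),P.min(0).round(3),P.max(0).round(3),P.mean(0).round(3))
    # base plate by depth
    m=(abs(X[...,2]-.010)<.003)&(abs(X[...,1]+.0)<.25)&(X[...,0]>.3)&(X[...,0]<.75)&(v.d>0)
    k,l,st,ce=cv2.connectedComponentsWithStats(m.astype(np.uint8))
    i=1+st[1:,4].argmax();Q=X[l==i];print("plate",len(Q),cv2.minAreaRect(Q[:,:2].astype(np.float32)),Q[:,2].mean())
    dk=(h[...,2]<75)&(X[...,2]>.08)&(X[...,2]<.12)&(abs(X[...,1])<.25)&(X[...,0]>.3)&(X[...,0]<.65)&(v.d>0)
    P=X[dk];print("dark",len(P),P.min(0).round(3),P.max(0).round(3),np.median(P,0).round(3))
    tq=(h[...,0]>84)&(h[...,0]<97)&(h[...,1]>120)&(h[...,2]>150)&(X[...,2]>.03)
    k,l,st,ce=cv2.connectedComponentsWithStats(tq.astype(np.uint8))
    for i in range(1,k):
        if st[i,4]>20: print("turq",X[l==i].mean(0).round(3),X[l==i][:,2].max().round(3))
E
```

```text
top red 140 [ 0.488 -0.786  0.202] [ 0.751 -0.116  0.396] [ 0.508 -0.166  0.306]
plate 1455 ((0.5615535378456116, -0.03256826102733612), (0.149399071931839, 0.25137054920196533), 87.49483489990234) 0.010266163396362781Traceback (most recent call last):
  File "<stdin>", line 18, in <module>
    return umr_minimum(a, axis, None, out, keepdims, initial, where)
ValueError: zero-size array to reduction operation minimum which has no identity
```

View pics/crop1.png

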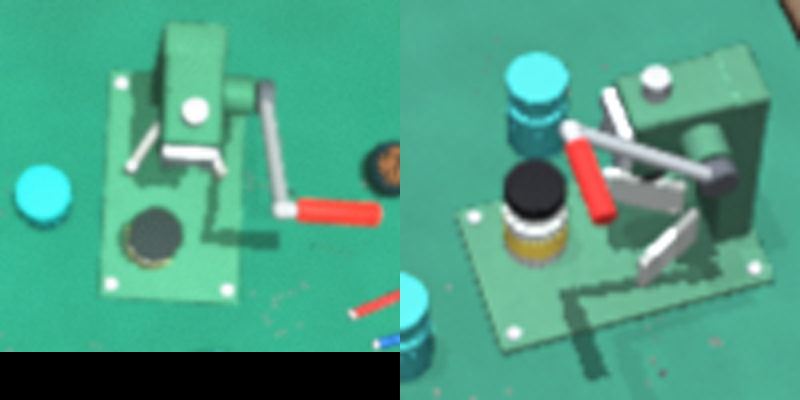

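The crop confirms the target: a white jar with a yellow band and black cap, standing on the base plate in front of the V. The two turquoise jars are off the plate. Next I measure the positions.

Run:
```python
from h import *
a=V("top","top0.npz",False);b=V("scene","scene0.npz",False)
R=np.array([[.99905,.0436],[-.0436,.99905]]);o=np.array([.5916,-.0339])
pr=lambda X:np.round(np.c_[(np.atleast_2d(X)[:,:2]-o)@R,np.atleast_2d(X)[:,2]],4)
for v,n in((a,"top"),(b,"scene")):
    X=v.cloud();h=v.hsv();print(n)
    ok=(v.d>0)&(X[...,0]>.3)&(X[...,0]<.85)&(X[...,1]>-.3)&(X[...,1]<.25)
    def comps(m,name,mn):
        k,l,st,ce=cv2.connectedComponentsWithStats((m&ok).astype(np.uint8))
        for i in range(1,k):
            if st[i,4]>mn:
                P=X[l==i];print(name,st[i].tolist(),ce[i].round(1),"press med",pr(np.median(P,0)),"lo",pr(P).min(0),"hi",pr(P).max(0))
    comps(((h[...,0]<6)|(h[...,0]>174))&(h[...,1]>170)&(h[...,2]>90),"red",20)
    comps((h[...,2]<80)&(h[...,1]<110)&(X[...,2]>.06),"dark",30)
    comps((h[...,0]>84)&(h[...,0]<97)&(h[...,1]>120)&(h[...,2]>120),"turq",30)
    comps((X[...,2]>.09)&(X[...,2]<.11)&(h[...,2]<110),"captop",30)
    comps((abs(X[...,2]-.010)<.003),"plate",500)
    comps((X[...,2]>.14)&(h[...,0]>45)&(h[...,0]<90)&(h[...,1]>50),"head",50)
    P=X[ok&(X[...,2]>.12)&(h[...,1]<50)];q=pr(P);q=q[q[:,1]<-.05];print("arm",len(q),q[::max(1,len(q)//10)].tolist())
print(a.plane([[343.4,213.8]],.102),pr(a.plane([[343.4,213.8]],.102)))
```

```text
top
red [389, 203, 24, 7, 133] [401.2 206. ] press med [[-0.0912 -0.1195  0.3099]] lo [-0.0985 -0.1491  0.3018] hi [-0.0828 -0.0865  0.3148]
dark [392, 104, 19, 6, 64] [402.6 106.2] press med [[ 0.2404 -0.133   0.1917]] lo [ 0.1602 -0.1612  0.1729] hi [ 0.2455 -0.0699  0.385 ]
turq [299, 191, 19, 20, 295] [308.1 200.6] press med [[-0.0602  0.1368  0.0914]] lo [-0.0859  0.1078 -0.004 ] hi [-0.0131  0.1721  0.0986]
turq [354, 250, 19, 18, 284] [362.8 258.7] press med [[-0.235  -0.0513  0.0918]] lo [-0.262  -0.0933 -0.0021] hi [-0.2035 -0.0235  0.0988]
captop [336, 206, 15, 15, 179] [343.  212.9] press med [[-0.0949  0.0219  0.1027]] lo [-0.1178 -0.001   0.0938] hi [-0.0718  0.0447  0.1087]
plate [325, 162, 46, 73, 1455] [347.1 204. ] press med [[-0.0501  0.0088  0.0103]] lo [-0.1558 -0.0747  0.007 ] hi [0.0956 0.0747 0.013 ]
head [303, 130, 51, 2, 51] [328.  130.5] press med [[0.1586 0.0892 0.1516]] lo [0.1547 0.0098 0.1442] hi [0.1626 0.1684 0.1597]
head [364, 132, 72, 4, 107] [395.1 133.2] press med [[ 0.1663 -0.1231  0.1515]] lo [ 0.1597 -0.2538  0.1421] hi [ 0.1728 -0.026   0.1625]
[... 1890 characters left out ...]
o [-0.1176 -0.0074  0.0906] hi [-0.0657  0.0503  0.1096]
plate [308, 233, 58, 41, 741] [336.4 252.7] press med [[-0.0724 -0.0156  0.0103]] lo [-0.157  -0.0795  0.007 ] hi [0.0402 0.0785 0.013 ]
head [349, 196, 39, 30, 795] [370.5 211.2] press med [[ 0.0416 -0.0183  0.2174]] lo [-0.0241 -0.061   0.1403] hi [0.0936 0.0375 0.2472]
arm 1033 [[0.2582, -0.0503, 0.6443], [0.2478, -0.0846, 0.6428], [0.2387, -0.055, 0.5939], [0.2358, -0.0822, 0.6018], [0.2636, -0.1143, 0.61], [0.2386, -0.0731, 0.5555], [0.2429, -0.1123, 0.5702], [-0.0561, -0.0711, 0.2725], [0.0101, -0.0744, 0.2186], [0.0217, -0.0764, 0.183], [0.1746, -0.247, 0.1485]]
[[ 0.49526902 -0.00937767  0.102     ]] [[-0.0973  0.0203  0.102 ]]
```

Measured in press axes, the press yaw is -2.5° with its origin at world (0.592, -0.034). The plate reads 0.149 × 0.251 at z 0.010, which matches. The jar is at (-0.095, +0.020) with its top at 0.1025, also as expected. The grip is at (-0.091, -0.120, ~0.302). The front turquoise jar is at (-0.235, -0.054), so I must clear it. I'll yaw the tool to the press axes and set out.

>>> drive_tool(
  commands=[
    {"wy": 0.092},
    {"wy": 0.092},
    {"dx": -0.955, "dz": 0.427},
    {"dx": -0.955, "dz": 0.427},
    {"dx": -0.955, "dz": 0.427},
    {"dx": -0.955, "dz": 0.427},
    {"dx": -0.955, "dz": 0.427},
    {"dx": -0.955, "dz": 0.427},
  ],
)

```text
schema error: expected keys dx, dy, dz, wx, wy, wz, grip
```

>>> drive_tool(
  commands=[
    {"dx": -0.955, "dz": 0.427},
    {"dx": -0.955, "dz": 0.427},
    {"dx": -0.955, "dz": 0.427},
    {"dx": -0.955, "dz": 0.427},
    {"dx": -0.955, "dz": 0.427},
    {"dx": -0.955, "dz": 0.427},
    {"dx": -0.955, "dz": 0.427, "grip": 26},
    {"dx": -0.955, "dz": 0.427, "grip": 26},
  ],
)

```text
schema error: expected keys dx, dy, dz, wx, wy, wz, grip
```

>>> drive_tool(
  commands=[
    {"dx": 0, "dy": 0, "dz": 0, "wx": 0, "wy": 0.092, "wz": 0, "grip": 87},
    {"dx": 0, "dy": 0, "dz": 0, "wx": 0, "wy": 0.092, "wz": 0, "grip": 87},
    {"dx": -0.955, "dy": 0, "dz": 0.427, "wx": 0, "wy": 0, "wz": 0, "grip": 60},
    {"dx": -0.955, "dy": 0, "dz": 0.427, "wx": 0, "wy": 0, "wz": 0, "grip": 26},
    {"dx": -0.955, "dy": 0, "dz": 0.427, "wx": 0, "wy": 0, "wz": 0, "grip": 26},
    {"dx": -0.955, "dy": 0, "dz": 0.427, "wx": 0, "wy": 0, "wz": 0, "grip": 26},
    {"dx": -0.955, "dy": 0, "dz": 0.427, "wx": 0, "wy": 0, "wz": 0, "grip": 26},
    {"dx": -0.955, "dy": 0, "dz": 0.427, "wx": 0, "wy": 0, "wz": 0, "grip": 26},
  ],
)

```text
time_s: 1.1
position: [0.2651, -0.3799, 0.2156]
tcp_rot: [[-0.043, -0.0, 0.999], [-0.999, 0.001, -0.043], [-0.001, -1.0, -0.0]]
force: [1.3, 0.1, 0.8]
opening: 0.404
```

>>> drive_tool(
  commands=[
    {"dx": -0.955, "dy": 0, "dz": 0.427, "wx": 0, "wy": 0, "wz": 0, "grip": 26},
    {"dx": -0.955, "dy": 0, "dz": 0.427, "wx": 0, "wy": 0, "wz": 0, "grip": 26},
    {"dx": -0.955, "dy": 0, "dz": 0.427, "wx": 0, "wy": 0, "wz": 0, "grip": 26},
    {"dx": -0.955, "dy": 0, "dz": 0.427, "wx": 0, "wy": 0, "wz": 0, "grip": 26},
    {"dx": -0.955, "dy": 0, "dz": 0.427, "wx": 0, "wy": 0, "wz": 0, "grip": 26},
    {"dx": -0.955, "dy": 0, "dz": 0.427, "wx": 0, "wy": 0, "wz": 0, "grip": 26},
    {"dx": -0.955, "dy": 0, "dz": 0.427, "wx": 0, "wy": 0, "wz": 0, "grip": 26},
    {"dx": -0.955, "dy": 0, "dz": 0.427, "wx": 0, "wy": 0, "wz": 0, "grip": 26},
  ],
)

```text
time_s: 2.1
position: [0.4145, -0.0804, 0.2157]
tcp_rot: [[-0.042, -0.0, 0.999], [-0.999, 0.0, -0.042], [-0.0, -1.0, -0.0]]
force: [0.9, 0.3, 0.2]
opening: 0.298
```

>>> drive_tool(
  commands=[
    {"dx": -0.955, "dy": 0, "dz": 0.427, "wx": 0, "wy": 0, "wz": 0, "grip": 26},
    {"dx": -0.955, "dy": 0, "dz": 0.427, "wx": 0, "wy": 0, "wz": 0, "grip": 26},
    {"dx": 0, "dy": 0, "dz": 0, "wx": 0, "wy": 0, "wz": 0, "grip": 26},
  ],
)

```text
time_s: 2.48
position: [0.4521, -0.0049, 0.2157]
tcp_rot: [[-0.038, 0.0, 0.999], [-0.999, 0.0, -0.038], [-0.0, -1.0, 0.0]]
force: [-0.9, -0.2, 0.9]
opening: 0.303
```

Run:
```python
from h import *
s=bot.read_state();print(s["position"],s["opening"]*87,s["joint_positions"].round(1))
o=np.zeros((600,800,3),np.uint8)
w=V("wrist");a=V("top");b=V("scene")
print(w.T.round(3).tolist())
o[:250,:400]=cv2.resize(w.p,(400,250));o[250:600,:400]=cv2.resize(a.p[120:295,260:460],(400,350));o[:400,400:]=cv2.resize(b.p[170:310,240:380],(400,400))
cv2.imwrite("pics/c2.png",o[:,:,::-1])
# jar in wrist
np.savez("w1.npz",p=w.p,d=w.d,mtx=w.K,dist=w.D,world_to_cam=w.W)
```

```text
[ 0.45210383 -0.00486663  0.21566238] 26.37609947692397 [-14.8  17.  106.    0.   57.1  77.3]
[[-0.037, -0.957, -0.288, 0.531], [-0.999, 0.036, 0.011, -0.008], [0.0, 0.288, -0.958, 0.383], [0.0, 0.0, 0.0, 1.0]]
```

View pics/c2.png

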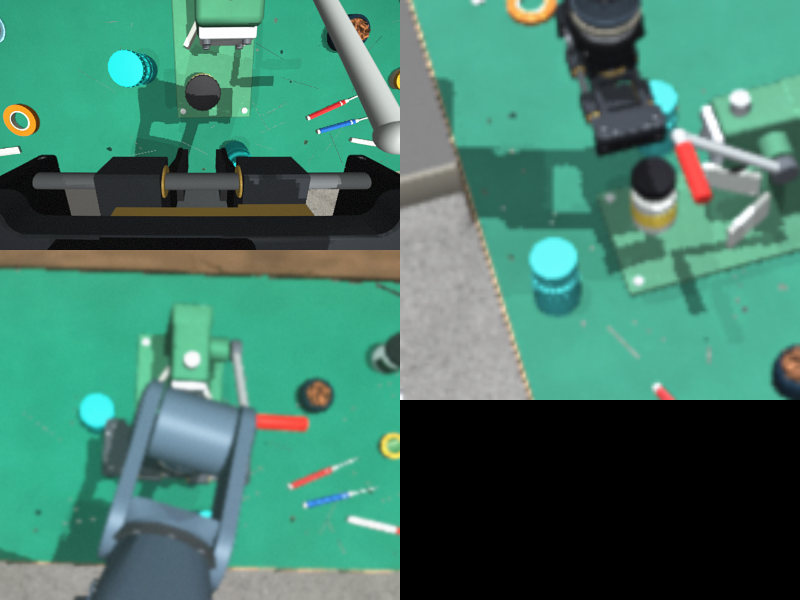

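The view shows the gripper body, 190 mm wide along the jaws, behind the jar: cap at (203,92) in the wrist view, front turquoise jar at about (235,150). The geometry clears with a 20° lean for the descent. I'll lean and descend behind the jar.

>>> drive_tool(
  commands=[
    {"dx": 0, "dy": 0, "dz": 0, "wx": 0.111, "wy": 0, "wz": 0, "grip": 26},
    {"dx": 0, "dy": 0, "dz": 0, "wx": 0.111, "wy": 0, "wz": 0, "grip": 26},
    {"dx": 0.015, "dy": 0.75, "dz": -0.29, "wx": 0, "wy": 0, "wz": 0, "grip": 26},
    {"dx": 0.015, "dy": 0.75, "dz": -0.29, "wx": 0, "wy": 0, "wz": 0, "grip": 26},
    {"dx": 0.015, "dy": 0.75, "dz": -0.29, "wx": 0, "wy": 0, "wz": 0, "grip": 26},
    {"dx": 0, "dy": 0, "dz": 0, "wx": 0, "wy": 0, "wz": 0, "grip": 26},
  ],
)

```text
time_s: 3.38
position: [0.4476, -0.0092, 0.1175]
tcp_rot: [[-0.046, 0.336, 0.941], [-0.999, -0.013, -0.044], [-0.002, -0.942, 0.336]]
force: [0.1, 0.9, -0.2]
opening: 0.298
```

>>> drive_tool(
  commands=[
    {"dx": -0.013, "dy": 0.51, "dz": -0.165, "wx": 0, "wy": 0, "wz": 0, "grip": 26},
    {"dx": -0.013, "dy": 0.51, "dz": -0.165, "wx": 0, "wy": 0, "wz": 0, "grip": 26},
    {"dx": -0.013, "dy": 0.51, "dz": -0.165, "wx": 0, "wy": 0, "wz": 0, "grip": 26},
    {"dx": 0, "dy": 0, "dz": 0, "wx": 0, "wy": 0, "wz": 0, "grip": 26},
  ],
)

```text
time_s: 3.88
position: [0.455, -0.004, 0.0845]
tcp_rot: [[-0.038, 0.352, 0.935], [-0.999, -0.0, -0.041], [-0.014, -0.936, 0.352]]
force: [0.1, 0.6, -0.3]
opening: 0.296
```

Run:
```python
from h import *
s=bot.read_state();print(s["position"],s["force"],s["opening"]*87)
w=V("wrist");b=V("scene")
o=np.zeros((400,800,3),np.uint8)
o[:250,:400]=cv2.resize(w.p,(400,250));o[:,400:]=cv2.resize(b.p[185:285,285:385],(400,400))
cv2.imwrite("pics/c3.png",o[:,:,::-1])
```

```text
[ 0.45504385 -0.00397039  0.08451751] [ 0.12802172  0.59533132 -0.33163112] 25.725140947469548
```

View pics/c3.png

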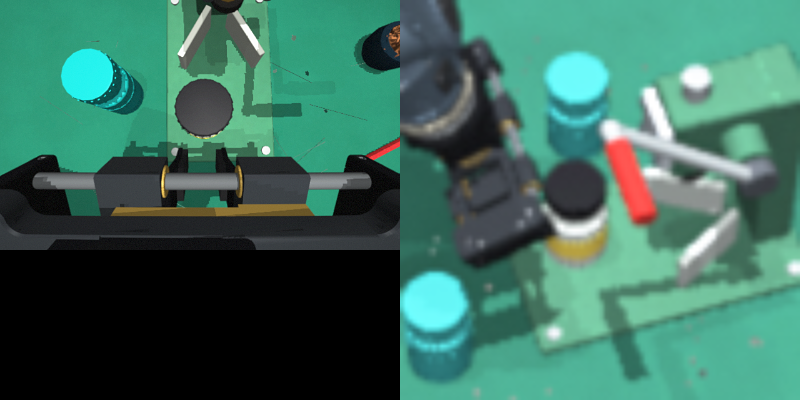

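The view shows the fingers behind the jar and the V ahead, but the descent stopped at z 0.0845, short of the target. It looks like a reach limit, so I'll check the joints.

Run:
```python
from h import *
s=bot.read_state();print(s["joint_positions"].round(2),s["tcp_rot"].round(3))
```

```text
[-19.38  29.98 129.16  78.93   6.79  -4.85] [[-0.037  0.352  0.935]
 [-0.999 -0.001 -0.039]
 [-0.013 -0.936  0.352]]
```

Joint 5 is nearing its lower bound and the wrist is swinging through its singularity (j4 0→180). I'll back off slightly and continue gently to let it cross.

>>> drive_tool(
  commands=[
    {"dx": 0.1, "dy": -0.07, "dz": -0.14, "wx": 0, "wy": 0, "wz": 0, "grip": 26},
    {"dx": 0, "dy": 0.19, "dz": -0.07, "wx": 0, "wy": 0, "wz": 0, "grip": 26},
    {"dx": 0, "dy": 0.19, "dz": -0.07, "wx": 0, "wy": 0, "wz": 0, "grip": 26},
    {"dx": 0, "dy": 0, "dz": 0, "wx": 0, "wy": 0, "wz": 0, "grip": 26},
  ],
)

```text
time_s: 4.47
position: [0.4482, -0.0072, 0.0685]
tcp_rot: [[-0.037, 0.351, 0.936], [-0.999, -0.0, -0.04], [-0.014, -0.936, 0.351]]
force: [0.3, -0.0, -0.4]
opening: 0.299
```

Run:
```python
from h import *
s=bot.read_state();print(s["position"],s["joint_positions"].round(2),s["tcp_rot"].round(3))
```

```text
[ 0.44823074 -0.00719874  0.0684614 ] [-20.33  32.74 130.73 111.97   7.53 -38.99] [[-0.037  0.351  0.936]
 [-0.999 -0.    -0.04 ]
 [-0.014 -0.936  0.351]]
```

>>> drive_tool(
  commands=[
    {"dx": 0, "dy": 0.175, "dz": -0.063, "wx": 0, "wy": 0, "wz": 0, "grip": 26},
    {"dx": 0, "dy": 0.175, "dz": -0.063, "wx": 0, "wy": 0, "wz": 0, "grip": 26},
    {"dx": 0, "dy": 0, "dz": 0, "wx": 0, "wy": 0, "wz": 0, "grip": 26},
  ],
)

```text
time_s: 4.85
position: [0.4483, -0.0068, 0.0535]
tcp_rot: [[-0.037, 0.35, 0.936], [-0.999, 0.0, -0.039], [-0.014, -0.937, 0.35]]
force: [-0.0, -0.3, 0.5]
opening: 0.298
```

Run:
```python
from h import *
s=bot.read_state();print(s["position"],s["joint_positions"].round(2),s["tcp_rot"].round(3))
```

```text
[ 0.4483208  -0.00681028  0.0534741 ] [-20.27  35.43 131.22 130.47   9.18 -57.67] [[-0.037  0.35   0.936]
 [-0.999  0.    -0.039]
 [-0.014 -0.937  0.35 ]]
```

Reached (-0.144, 0.021) with tips at z 0.033. Starting the gentle push along the diagonal toward the nest, leaning further as it goes.

>>> drive_tool(
  commands=[
    {"dx": 0, "dy": 0.04, "dz": 0.1, "wx": 0, "wy": 0, "wz": 0, "grip": 26},
    {"dx": 0, "dy": 0.04, "dz": 0.1, "wx": 0, "wy": 0, "wz": 0, "grip": 26},
    {"dx": 0.025, "dy": 0.04, "dz": 0.1, "wx": 0, "wy": 0, "wz": 0, "grip": 26},
    {"dx": 0.025, "dy": 0.04, "dz": 0.1, "wx": 0, "wy": 0, "wz": 0, "grip": 26},
    {"dx": 0.025, "dy": 0.04, "dz": 0.1, "wx": 0.03, "wy": 0, "wz": 0, "grip": 26},
    {"dx": 0.025, "dy": 0.05, "dz": 0.1, "wx": 0.03, "wy": 0, "wz": 0, "grip": 26},
    {"dx": 0.025, "dy": 0.05, "dz": 0.1, "wx": 0.03, "wy": 0, "wz": 0, "grip": 26},
    {"dx": 0.025, "dy": 0.05, "dz": 0.1, "wx": 0.03, "wy": 0, "wz": 0, "grip": 26},
  ],
)

```text
time_s: 5.85
position: [0.4813, -0.0114, 0.0528]
tcp_rot: [[-0.034, 0.51, 0.86], [-0.999, 0.0, -0.039], [-0.02, -0.86, 0.509]]
force: [-1.1, 1.2, -1.1]
opening: 0.299
```

```bash
cat >> h.py <<'E'
Rp=np.array([[.99905,.0436],[-.0436,.99905]]);op=np.array([.5916,-.0339])
def pr(X):
    X=np.atleast_2d(X);return np.round(np.c_[(X[:,:2]-op)@Rp,X[:,2]],4)
def look(n,f):
    s=bot.read_state();print("TCP",pr(s["position"]),"j",s["joint_positions"].round(1),"F",s["force"].round(1),"t",s["time_s"])
    v=V(n);X=v.cloud();h=v.hsv()
    P=pr(X[(v.d>0)&(h[...,2]<95)&(h[...,1]<110)&(X[...,2]>.08)&(X[...,2]<.115)&(X[...,0]>.45)&(X[...,0]<.63)&(abs(X[...,1])<.06)])
    if len(P):print(n,"cap",len(P),np.median(P,0),P.min(0),P.max(0))
    if f:cv2.imwrite(f,v.p[:,:,::-1])
    return v
E
python3 - <<'E'
from h import *
look("scene",None);look("wrist","pics/w4.png")
E
```

```text
TCP [[-0.1112  0.0177  0.0528]] j [-22.2  40.5 134.4 154.   26.  -83.4] F [-1.1  1.2 -1.1] t 5.85
scene cap 191 [-0.085   0.0127  0.1023] [-0.1325 -0.0111  0.0832] [0.0073 0.047  0.1143]
TCP [[-0.1117  0.0176  0.0521]] j [-22.2  40.6 134.5 154.1  26.1 -83.5] F [-0.7 -0.1 -0.4] t 5.9
wrist cap 10768 [-0.088   0.0179  0.1008] [-0.1432 -0.0125  0.08  ] [-0.0011  0.0448  0.115 ]
```

View pics/w4.png

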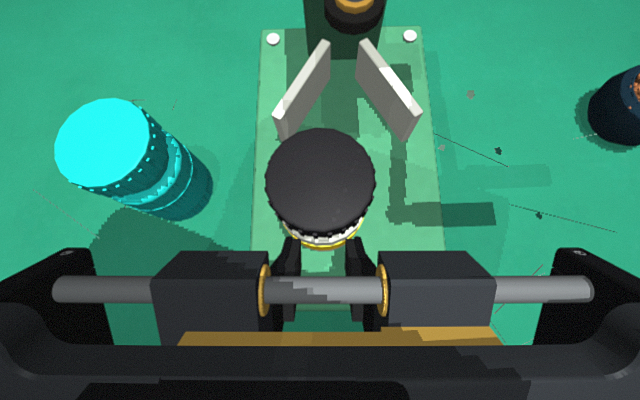

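The jar is upright and cradled between both fingers, cap centre at (320,184), midway between the V wall tips at (278,135) and (412,140). Continuing the push.

>>> drive_tool(
  commands=[
    {"dx": 0.034, "dy": 0.065, "dz": 0.107, "wx": 0.01, "wy": 0, "wz": 0, "grip": 26},
    {"dx": 0.034, "dy": 0.065, "dz": 0.107, "wx": 0.01, "wy": 0, "wz": 0, "grip": 26},
    {"dx": 0.034, "dy": 0.067, "dz": 0.106, "wx": 0.01, "wy": 0, "wz": 0, "grip": 26},
    {"dx": 0.034, "dy": 0.067, "dz": 0.106, "wx": 0.01, "wy": 0, "wz": 0, "grip": 26},
    {"dx": 0.034, "dy": 0.068, "dz": 0.105, "wx": 0.01, "wy": 0, "wz": 0, "grip": 26},
    {"dx": 0.034, "dy": 0.068, "dz": 0.105, "wx": 0.01, "wy": 0, "wz": 0, "grip": 26},
    {"dx": 0.034, "dy": 0.07, "dz": 0.104, "wx": 0, "wy": 0, "wz": 0, "grip": 26},
    {"dx": 0.034, "dy": 0.07, "dz": 0.104, "wx": 0, "wy": 0, "wz": 0, "grip": 26},
  ],
)

```text
time_s: 6.95
position: [0.5215, -0.0247, 0.0525]
tcp_rot: [[-0.035, 0.587, 0.809], [-0.999, -0.006, -0.039], [-0.018, -0.81, 0.587]]
force: [-0.6, 0.7, -0.9]
opening: 0.298
```

Run:
```python
from h import *
v=look("wrist","pics/w5.png")
h=v.hsv();X=v.cloud()
m=((h[...,2]<95)&(h[...,1]<110)&(abs(X[...,2]-.102)<.006)).astype(np.uint8);m[260:]=0
k,l,st,ce=cv2.connectedComponentsWithStats(m);i=1+st[1:,4].argmax();P=X[l==i]
print(st[i],ce[i],pr(P).min(0),pr(P).max(0),(pr(P).min(0)+pr(P).max(0))/2)
```

```text
TCP [[-0.0704  0.0061  0.0525]] j [-23.   42.8 132.1 154.6  31.4 -84.6] F [-0.6  0.7 -0.9] t 6.95
wrist cap 10901 [-0.0517  0.0065  0.1008] [-0.1194 -0.0208  0.08  ] [-0.0032  0.0851  0.115 ]
[ 266  128  110  103 8564] [320.10112097 178.62167212] [-0.0711 -0.0208  0.096 ] [-0.0168  0.0343  0.1033] [-0.04395  0.00675  0.09965]
```

Run:
```python
from h import *
v=V("wrist")
print("plane",pr(v.plane([[320,179],[320,128],[320,230],[266,179],[375,179]],.102)))
for n in("scene","top"):
    a=V(n);X=a.cloud();h=a.hsv();print(n,a.proj([[*(op+Rp@np.array([-.044,.006])),.102],[*(op+Rp@np.array([-.025,.006])),.102]]).round(1))
    if n=="scene": crop=a.p[185:285,295:395]
o=np.zeros((400,800,3),np.uint8);o[:250,:400]=cv2.resize(v.p,(400,250));o[:,400:]=cv2.resize(crop,(400,400),interpolation=cv2.INTER_CUBIC)
cv2.imwrite("pics/c6.png",o[:,:,::-1])
```

```text
plane [[-0.0455  0.0062  0.102 ]
 [-0.0167  0.0066  0.102 ]
 [-0.071   0.0059  0.102 ]
 [-0.0456  0.0326  0.102 ]
 [-0.0455 -0.0204  0.102 ]]
scene [[343.3 231.3]
 [348.6 230. ]]
top [[348.9 197.7]
 [349.3 191.9]]
```

View pics/c6.png

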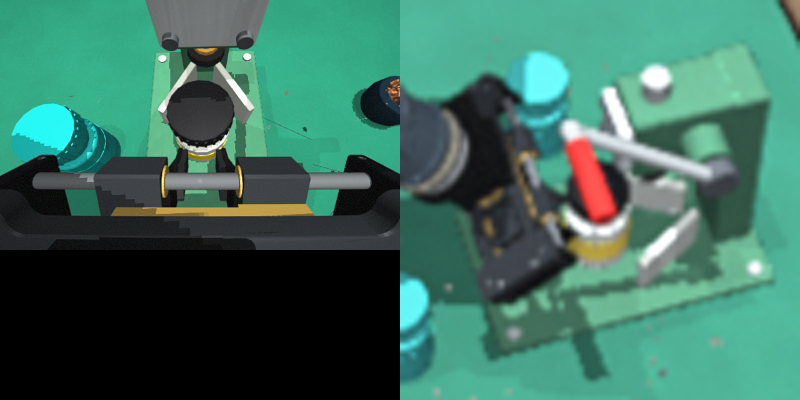

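The wrist and scene views show the jar upright, cap centre at about (320,179), and entering the V. By ray it is at (-0.045, 0.006), 44 mm from home. Continuing, leaning a little more for head clearance.

>>> drive_tool(
  commands=[
    {"dx": 0.017, "dy": 0.075, "dz": 0.1, "wx": 0.007, "wy": 0, "wz": 0, "grip": 26},
    {"dx": 0.017, "dy": 0.075, "dz": 0.1, "wx": 0.007, "wy": 0, "wz": 0, "grip": 26},
    {"dx": 0.017, "dy": 0.075, "dz": 0.1, "wx": 0.007, "wy": 0, "wz": 0, "grip": 26},
    {"dx": 0.017, "dy": 0.076, "dz": 0.099, "wx": 0.007, "wy": 0, "wz": 0, "grip": 26},
    {"dx": 0.017, "dy": 0.077, "dz": 0.098, "wx": 0.007, "wy": 0, "wz": 0, "grip": 26},
    {"dx": 0.017, "dy": 0.078, "dz": 0.097, "wx": 0.007, "wy": 0, "wz": 0, "grip": 26},
    {"dx": 0.017, "dy": 0.08, "dz": 0.096, "wx": 0, "wy": 0, "wz": 0, "grip": 26},
  ],
)

```text
time_s: 8.02
position: [0.5559, -0.0306, 0.0521]
tcp_rot: [[-0.035, 0.639, 0.769], [-0.999, -0.008, -0.039], [-0.018, -0.769, 0.638]]
force: [-1.2, 0.0, 0.1]
opening: 0.299
```

Run:
```python
from h import *
v=look("wrist","pics/w7.png");print(bot.read_state()["tcp_rot"].round(3).tolist())
h=v.hsv();X=v.cloud()
m=((h[...,2]<95)&(h[...,1]<110)&(abs(X[...,2]-.102)<.006)).astype(np.uint8);m[260:]=0
k,l,st,ce=cv2.connectedComponentsWithStats(m);i=1+st[1:,4].argmax();P=X[l==i]
print(st[i],ce[i],pr(P).min(0),pr(P).max(0),(pr(P).min(0)+pr(P).max(0))/2)
```

```text
TCP [[-0.0358  0.0018  0.0521]] j [-22.6  44.5 129.4 155.   34.1 -84.3] F [-1.2  0.   0.1] t 8.025
wrist cap 8945 [-0.0239  0.002   0.1006] [-0.089  -0.0251  0.08  ] [0.0056 0.0797 0.115 ]
[[-0.035, 0.64, 0.767], [-0.999, -0.009, -0.038], [-0.018, -0.768, 0.64]]
[ 267  146  108   81 6345] [320.52340426 185.36958235] [-0.0374 -0.0249  0.096 ] [0.0056 0.0299 0.1034] [-0.0159  0.0025  0.0997]
```

>>> drive_tool(
  commands=[
    {"dx": 0.01, "dy": 0.04, "dz": 0.048, "wx": 0, "wy": 0, "wz": 0, "grip": 26},
    {"dx": 0.01, "dy": 0.04, "dz": 0.048, "wx": 0, "wy": 0, "wz": 0, "grip": 26},
    {"dx": 0.01, "dy": 0.04, "dz": 0.048, "wx": 0, "wy": 0, "wz": 0, "grip": 26},
  ],
)

```text
time_s: 8.45
position: [0.5635, -0.032, 0.0524]
tcp_rot: [[-0.035, 0.639, 0.768], [-0.999, -0.009, -0.038], [-0.018, -0.769, 0.639]]
force: [-1.4, 0.3, 0.6]
opening: 0.297
```

>>> drive_tool(
  commands=[
    {"dx": 0.0, "dy": 0.032, "dz": 0.038, "wx": 0, "wy": 0, "wz": 0, "grip": 26},
  ],
)

```text
time_s: 8.57
position: [0.5655, -0.0321, 0.0524]
tcp_rot: [[-0.035, 0.639, 0.768], [-0.999, -0.009, -0.039], [-0.018, -0.769, 0.639]]
force: [-1.7, 1.6, 1.3]
opening: 0.301
```

>>> drive_tool(
  commands=[
    {"dx": 0.0, "dy": 0.016, "dz": 0.019, "wx": 0, "wy": 0, "wz": 0, "grip": 26},
  ],
)

```text
time_s: 8.7
position: [0.566, -0.0319, 0.0523]
tcp_rot: [[-0.035, 0.639, 0.769], [-0.999, -0.008, -0.038], [-0.018, -0.77, 0.638]]
force: [-1.9, 0.9, 1.4]
opening: 0.298
```

Run:
```python
from h import *
v=look("wrist","pics/w8.png");cv2.imwrite("pics/w8.png",v.p[:320,160:480,::-1])
h=v.hsv();X=v.cloud()
m=((h[...,2]<95)&(h[...,1]<110)&(abs(X[...,2]-.102)<.006)).astype(np.uint8);m[260:]=0
k,l,st,ce=cv2.connectedComponentsWithStats(m);i=1+st[1:,4].argmax();P=X[l==i]
print(st[i],ce[i],pr(P).min(0),pr(P).max(0))
```

```text
TCP [[-0.0256  0.0009  0.0523]] j [-22.1  44.1 127.9 154.2  32.4 -83. ] F [-1.9  0.9  1.4] t 8.7
wrist cap 6347 [-0.0207  0.0012  0.1003] [-0.0789 -0.0261  0.08  ] [-0.0026  0.0797  0.115 ]
[ 267  177  106   51 3817] [320.13439874 198.71364946] [-0.0275 -0.0244  0.096 ] [-0.0026  0.0285  0.1027]
```

View pics/w8.png

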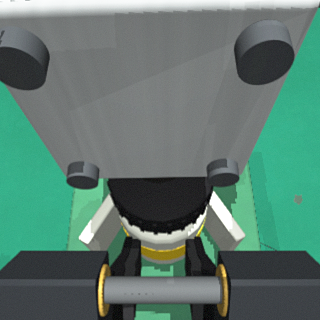

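The jar is between both walls and almost home: the cap's rear edge is at x -0.0275 (crop row ~225), so its centre is about 0. I'll nudge in 1 mm steps until the force rises.

>>> drive_tool(
  commands=[
    {"dx": 0.0, "dy": 0.016, "dz": 0.019, "wx": 0, "wy": 0, "wz": 0, "grip": 26},
  ],
)

```text
time_s: 8.88
position: [0.5667, -0.0318, 0.0522]
tcp_rot: [[-0.035, 0.638, 0.769], [-0.999, -0.008, -0.038], [-0.018, -0.77, 0.638]]
force: [-3.2, 1.9, 1.5]
opening: 0.301
```

>>> drive_tool(
  commands=[
    {"dx": 0.0, "dy": 0.016, "dz": 0.019, "wx": 0, "wy": 0, "wz": 0, "grip": 26},
  ],
)

```text
time_s: 9.0
position: [0.5675, -0.0316, 0.0521]
tcp_rot: [[-0.034, 0.638, 0.769], [-0.999, -0.008, -0.038], [-0.018, -0.77, 0.638]]
force: [-3.9, 1.8, 1.2]
opening: 0.302
```

>>> drive_tool(
  commands=[
    {"dx": 0.0, "dy": 0.016, "dz": 0.019, "wx": 0, "wy": 0, "wz": 0, "grip": 26},
  ],
)

```text
time_s: 9.12
position: [0.5681, -0.0315, 0.052]
tcp_rot: [[-0.034, 0.637, 0.77], [-0.999, -0.008, -0.038], [-0.018, -0.771, 0.637]]
force: [-6.5, 2.6, 2.5]
opening: 0.301
```

>>> drive_tool(
  commands=[
    {"dx": -0.01, "dy": 0.016, "dz": 0.019, "wx": 0, "wy": 0, "wz": 0, "grip": 26},
    {"dx": 0, "dy": 0, "dz": 0, "wx": 0, "wy": 0, "wz": 0, "grip": 26},
  ],
)

```text
time_s: 9.38
position: [0.5683, -0.0313, 0.0517]
tcp_rot: [[-0.035, 0.636, 0.771], [-0.999, -0.008, -0.039], [-0.019, -0.772, 0.636]]
force: [-7.2, 1.7, 2.6]
opening: 0.302
```

The force rose to 7 N and the tool stopped advancing, so the jar is seated. Backing straight out, then rising.

>>> drive_tool(
  commands=[
    {"dx": 0, "dy": -0.128, "dz": -0.154, "wx": 0, "wy": 0, "wz": 0, "grip": 26},
    {"dx": 0, "dy": -0.128, "dz": -0.154, "wx": 0, "wy": 0, "wz": 0, "grip": 26},
    {"dx": 0, "dy": -0.128, "dz": -0.154, "wx": 0, "wy": 0, "wz": 0, "grip": 26},
    {"dx": 0, "dy": -0.288, "dz": -0.346, "wx": 0, "wy": 0, "wz": 0, "grip": 26},
    {"dx": 0, "dy": -0.288, "dz": -0.346, "wx": 0, "wy": 0, "wz": 0, "grip": 26},
    {"dx": 0, "dy": -0.288, "dz": -0.346, "wx": 0, "wy": 0, "wz": 0, "grip": 26},
    {"dx": 0, "dy": -0.48, "dz": 0.4, "wx": 0, "wy": 0, "wz": 0, "grip": 26},
    {"dx": 0, "dy": -0.48, "dz": 0.4, "wx": 0, "wy": 0, "wz": 0, "grip": 26},
  ],
)

```text
time_s: 10.38
position: [0.4918, -0.0302, 0.1019]
tcp_rot: [[-0.036, 0.637, 0.77], [-0.999, -0.008, -0.04], [-0.019, -0.77, 0.637]]
force: [1.5, 1.2, -1.0]
opening: 0.301
```

Run:
```python
from h import *
v=look("wrist","pics/w9.png");cv2.imwrite("pics/w9.png",v.p[:,:,::-1])
look("scene",None)
```

```text
TCP [[-0.0999 -0.0007  0.1019]] j [-27.6  37.4 138.3 150.6  35.8 -85. ] F [ 1.5  1.2 -1. ] t 10.375
wrist cap 2852 [-0.0118  0.0011  0.1007] [-0.1197 -0.0253  0.0835] [0.0172 0.0297 0.115 ]
TCP [[-0.0989 -0.0007  0.1054]] j [-27.5  36.9 138.4 150.5  35.8 -84.9] F [2.  0.2 1.7] t 10.425
scene cap 129 [-0.0036 -0.0119  0.1019] [-0.1088 -0.026   0.0817] [0.0258 0.0154 0.1142]
```

View pics/w9.png

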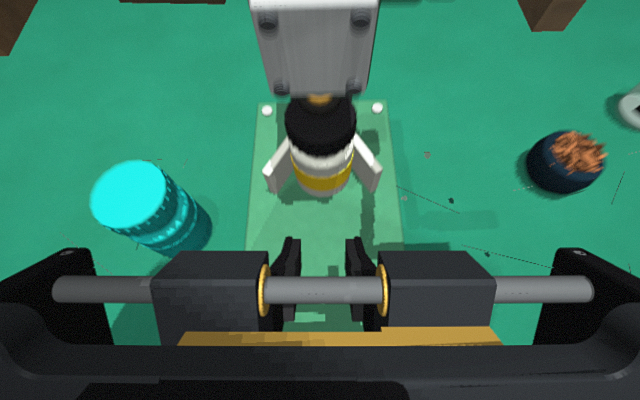

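The jar sits upright in the V, cap centre (320,128), directly below the ram. I'll rise and retreat clear of the lever, then straighten the tool.

>>> drive_tool(
  commands=[
    {"dx": 0, "dy": -0.577, "dz": 0.478, "wx": 0, "wy": 0, "wz": 0, "grip": 26},
    {"dx": 0, "dy": -0.7, "dz": -0.067, "wx": 0, "wy": 0, "wz": 0, "grip": 26},
    {"dx": 0, "dy": -0.7, "dz": -0.067, "wx": 0, "wy": 0, "wz": 0, "grip": 26},
    {"dx": 0, "dy": -0.7, "dz": -0.067, "wx": 0, "wy": 0, "wz": 0, "grip": 26},
    {"dx": 0, "dy": 0, "dz": 0, "wx": 0, "wy": 0, "wz": 0, "grip": 60},
  ],
)

```text
time_s: 11.1
position: [0.4397, -0.0306, 0.1974]
tcp_rot: [[-0.034, 0.637, 0.77], [-0.999, -0.009, -0.037], [-0.016, -0.771, 0.637]]
force: [0.4, 0.1, -0.3]
opening: 0.351
```

Run:
```python
from h import *
s=bot.read_state();print(pr(s["position"]),s["joint_positions"].round(1),s["tcp_rot"].round(2).tolist())
```

```text
[[-0.1519 -0.0033  0.1974]] [-33.8  15.3 139.9 115.   22.5 -51.9] [[-0.03, 0.64, 0.77], [-1.0, -0.01, -0.04], [-0.02, -0.77, 0.64]]
```

>>> drive_tool(
  commands=[
    {"dx": 0, "dy": 0, "dz": 0, "wx": -0.09, "wy": 0, "wz": 0, "grip": 60},
    {"dx": 0, "dy": 0, "dz": -0.06, "wx": -0.09, "wy": 0, "wz": 0, "grip": 60},
    {"dx": 0, "dy": 0, "dz": -0.06, "wx": -0.09, "wy": 0, "wz": 0, "grip": 60},
    {"dx": 0, "dy": 0, "dz": -0.06, "wx": -0.09, "wy": 0, "wz": 0, "grip": 60},
    {"dx": 0, "dy": 0, "dz": -0.06, "wx": -0.08, "wy": 0, "wz": 0, "grip": 60},
    {"dx": 0, "dy": 0, "dz": 0, "wx": 0, "wy": 0, "wz": 0, "grip": 60},
  ],
)

```text
time_s: 11.85
position: [0.4434, 0.005, 0.1909]
tcp_rot: [[0.037, 0.416, 0.909], [-0.992, 0.124, -0.017], [-0.12, -0.901, 0.417]]
force: [-0.5, -0.3, 0.1]
opening: 0.686
```

Run:
```python
from h import *
s=bot.read_state();print(pr(s["position"]),s["joint_positions"].round(1),s["tcp_rot"].round(3).tolist())
```

```text
[[-0.1497  0.0324  0.1909]] [-26.8  13.1 127.3  42.1  26.4  26.6] [[0.037, 0.416, 0.909], [-0.992, 0.124, -0.017], [-0.12, -0.901, 0.417]]
```

```bash
cat >> h.py <<'E'
from scipy.spatial.transform import Rotation as Ro
P3=np.array([[.99905,.0436,0],[-.0436,.99905,0],[0,0,1]])
Rg=P3@np.array([[1,0,0],[0,0,1],[0,-1,0.]])   # jaw x=press+x, fingers down, z=press+y
Rj=P3@np.array([[0,0,1],[-1,0,0],[0,-1,0.]])
def plan(tp,Rt):
    s=bot.read_state();R=s["tcp_rot"];w=np.r_[op+Rp@np.array(tp[:2]),tp[2]]
    rv=(Ro.from_matrix(R).inv()*Ro.from_matrix(Rt)).as_rotvec()/(np.pi/2)
    print("at",pr(s["position"]),"j",s["joint_positions"].round(1),"F",s["force"].round(1))
    print("shift units now",(R.T@(w-s["position"])/.04).round(3),"| after turn",(np.array(Rt).T@(w-s["position"])/.04).round(3),"| turn units",rv.round(3))
E
python3 -c "
from h import *
plan([-.165,.02,.25],Rj)"
```

```text
at [[-0.1497  0.0324  0.1909]] j [-26.8  13.1 127.3  42.1  26.4  26.6] F [-0.5 -0.3  0.1]
shift units now [ 0.099 -1.531  0.263] | after turn [ 0.31  -1.477 -0.381] | turn units [-0.273  0.034 -0.086]
```

>>> drive_tool(
  commands=[
    {"dx": 0.03, "dy": -0.51, "dz": 0.09, "wx": 0, "wy": 0, "wz": 0, "grip": 60},
    {"dx": 0.03, "dy": -0.51, "dz": 0.09, "wx": 0, "wy": 0, "wz": 0, "grip": 60},
    {"dx": 0.03, "dy": -0.51, "dz": 0.09, "wx": 0, "wy": 0, "wz": 0, "grip": 60},
    {"dx": 0, "dy": 0, "dz": 0, "wx": -0.091, "wy": 0.011, "wz": -0.029, "grip": 60},
    {"dx": 0, "dy": 0, "dz": 0, "wx": -0.091, "wy": 0.011, "wz": -0.029, "grip": 60},
    {"dx": 0, "dy": 0, "dz": 0, "wx": -0.091, "wy": 0.011, "wz": -0.029, "grip": 60},
    {"dx": 0, "dy": 0, "dz": 0, "wx": 0, "wy": 0, "wz": 0, "grip": 60},
  ],
)

```text
time_s: 12.72
position: [0.4279, -0.0034, 0.249]
tcp_rot: [[-0.034, 0.021, 0.999], [-0.999, 0.015, -0.034], [-0.016, -1.0, 0.021]]
force: [-0.1, -0.2, -0.5]
opening: 0.691
```

```bash
python3 -c "
from h import *
plan([-.15,.02,.40],Rj);plan([-.091,-.12,.40],Rg)"
```

```text
at [[-0.1648  0.0233  0.249 ]] j [-16.4  11.6 107.2   1.3  60.2  74.9] F [-0.1 -0.2 -0.5]
shift units now [ 0.027 -3.768  0.448] | after turn [ 0.083 -3.776  0.371] | turn units [-0.013  0.006 -0.01 ]
at [[-0.1648  0.0233  0.249 ]] j [-16.4  11.6 107.2   1.3  60.2  74.9] F [-0.1 -0.2 -0.5]
shift units now [ 3.541 -3.794  1.889] | after turn [ 1.846 -3.776 -3.583] | turn units [-0.018 -0.994  0.002]
```

>>> drive_tool(
  commands=[
    {"dx": 0, "dy": -0.95, "dz": 0, "wx": -0.005, "wy": 0, "wz": 0, "grip": 60},
    {"dx": 0, "dy": -0.95, "dz": 0, "wx": -0.005, "wy": 0, "wz": 0, "grip": 60},
    {"dx": 0, "dy": -0.95, "dz": 0, "wx": 0, "wy": 0, "wz": 0, "grip": 60},
    {"dx": 0, "dy": -0.95, "dz": 0, "wx": 0, "wy": 0, "wz": 0, "grip": 60},
    {"dx": 0, "dy": 0, "dz": 0, "wx": 0, "wy": -0.11, "wz": 0, "grip": 60},
    {"dx": 0, "dy": 0, "dz": 0, "wx": 0, "wy": -0.11, "wz": 0, "grip": 60},
    {"dx": 0, "dy": 0, "dz": 0, "wx": 0, "wy": -0.11, "wz": 0, "grip": 60},
    {"dx": 0, "dy": 0, "dz": 0, "wx": 0, "wy": -0.11, "wz": 0, "grip": 60},
  ],
)

```text
time_s: 13.72
position: [0.423, -0.0052, 0.4002]
tcp_rot: [[0.615, 0.004, 0.789], [-0.789, 0.017, 0.615], [-0.011, -1.0, 0.014]]
force: [0.7, 0.1, -0.5]
opening: 0.695
```

>>> drive_tool(
  commands=[
    {"dx": 0, "dy": 0, "dz": 0, "wx": 0, "wy": -0.11, "wz": 0, "grip": 60},
    {"dx": 0, "dy": 0, "dz": 0, "wx": 0, "wy": -0.11, "wz": 0, "grip": 60},
    {"dx": 0, "dy": 0, "dz": 0, "wx": 0, "wy": -0.11, "wz": 0, "grip": 60},
    {"dx": 0, "dy": 0, "dz": 0, "wx": 0, "wy": -0.11, "wz": 0, "grip": 60},
    {"dx": 0, "dy": 0, "dz": 0, "wx": 0, "wy": -0.114, "wz": 0, "grip": 60},
    {"dx": 0.46, "dy": 0, "dz": -0.9, "wx": 0, "wy": 0, "wz": 0, "grip": 60},
    {"dx": 0.46, "dy": 0, "dz": -0.9, "wx": 0, "wy": 0, "wz": 0, "grip": 60},
    {"dx": 0, "dy": 0, "dz": 0, "wx": 0, "wy": 0, "wz": 0, "grip": 60},
  ],
)

```text
time_s: 14.72
position: [0.4576, -0.0812, 0.3996]
tcp_rot: [[0.999, 0.005, 0.048], [-0.048, 0.016, 0.999], [0.004, -1.0, 0.016]]
force: [0.1, 0.7, -0.2]
opening: 0.69
```

```bash
python3 -c "
from h import *
plan([-.091,-.12,.40],Rg)
for n in('wrist','scene','top'):
    v=V(n);X=v.cloud();h=v.hsv()
    m=(((h[...,0]<6)|(h[...,0]>174))&(h[...,1]>150)&(h[...,2]>80)&(v.d>0)&(abs(X[...,2]-.3)<.03)&(X[...,0]>.4)&(X[...,0]<.6))
    P=pr(X[m])
    if len(P): print(n,len(P),'med',np.median(P,0),P.min(0),P.max(0),'pct',np.percentile(P,[2,98],axis=0))
"
```

```text
at [[-0.1318 -0.0531  0.3996]] j [-24.5   6.8  88.    0.9  85.3 -21.9] F [ 0.1  0.7 -0.2]
shift units now [ 1.028 -0.033 -1.667] | after turn [ 1.02  -0.011 -1.672] | turn units [-0.01  -0.003  0.003]
wrist 742 med [-0.0927  -0.10125  0.3086 ] [-0.1003 -0.1274  0.2986] [-0.082  -0.082   0.3114] pct [[-0.1      -0.123318  0.3017  ]
 [-0.0836   -0.0825    0.3108  ]]
scene 123 med [-0.0905 -0.1231  0.3099] [-0.0988 -0.1545  0.2975] [-0.0808 -0.0854  0.3171] pct [[-0.097412 -0.151624  0.299064]
 [-0.081752 -0.087612  0.316056]]
```

Close-range wrist depth gives the grip axis at about (-0.0915, -0.12, 0.301), which agrees with the earlier views. Moving over it and descending.

>>> drive_tool(
  commands=[
    {"dx": 0.51, "dy": 0, "dz": -0.835, "wx": -0.005, "wy": 0, "wz": 0, "grip": 60},
    {"dx": 0.51, "dy": 0, "dz": -0.835, "wx": -0.005, "wy": 0, "wz": 0, "grip": 60},
    {"dx": 0, "dy": 0, "dz": 0, "wx": 0, "wy": 0, "wz": 0, "grip": 60},
    {"dx": 0, "dy": 0.6, "dz": 0, "wx": 0, "wy": 0, "wz": 0, "grip": 60},
    {"dx": 0, "dy": 0.6, "dz": 0, "wx": 0, "wy": 0, "wz": 0, "grip": 60},
    {"dx": 0, "dy": 0, "dz": 0, "wx": 0, "wy": 0, "wz": 0, "grip": 60},
  ],
)

```text
time_s: 15.62
position: [0.4936, -0.1472, 0.3521]
tcp_rot: [[0.999, 0.001, 0.047], [-0.047, -0.002, 0.999], [0.001, -1.0, -0.002]]
force: [0.0, -0.5, 1.4]
opening: 0.689
```

```bash
python3 -c "
from h import *
plan([-.0915,-.121,.304],Rg)
v=V('wrist');X=v.cloud();h=v.hsv()
m=(((h[...,0]<6)|(h[...,0]>174))&(h[...,1]>150)&(h[...,2]>80)&(v.d>0)&(abs(X[...,2]-.3)<.03)&(X[...,0]>.4)&(X[...,0]<.6))
P=pr(X[m]);print(len(P),np.percentile(P,[2,50,98],axis=0))
cv2.imwrite('pics/w10.png',v.p[:,:,::-1])
"
```

```text
at [[-0.093  -0.1175  0.3521]] j [-29.   13.5  86.7  -0.1  79.7 -26.3] F [ 0.  -0.5  1.4]
shift units now [ 0.036  1.203 -0.085] | after turn [ 0.037  1.203 -0.088] | turn units [ 0.002 -0.002  0.001]
2067 [[-0.0986   -0.1491    0.3025  ]
 [-0.0897   -0.1142    0.3086  ]
 [-0.0809   -0.083232  0.3107  ]]
```

View pics/w10.png

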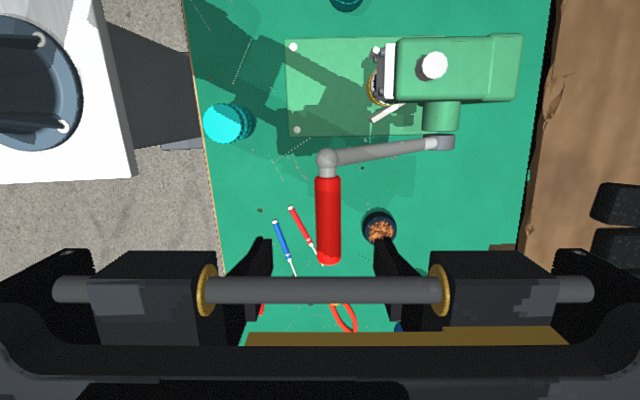

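The red grip is centred between the open fingers (column 328, fingers at 262 and 385), and the brass wool sits well below at (380,228). Descending and pinching.

>>> drive_tool(
  commands=[
    {"dx": 0.03, "dy": 0.5, "dz": -0.04, "wx": 0, "wy": 0, "wz": 0, "grip": 60},
    {"dx": 0.02, "dy": 0.5, "dz": -0.04, "wx": 0, "wy": 0, "wz": 0, "grip": 60},
    {"dx": 0, "dy": 0.2, "dz": 0, "wx": 0, "wy": 0, "wz": 0, "grip": 60},
    {"dx": 0, "dy": 0, "dz": 0, "wx": 0, "wy": 0, "wz": 0, "grip": 40},
    {"dx": 0, "dy": 0, "dz": 0, "wx": 0, "wy": 0, "wz": 0, "grip": 26},
    {"dx": 0, "dy": 0, "dz": 0, "wx": 0, "wy": 0, "wz": 0, "grip": 26},
  ],
)

```text
time_s: 16.42
position: [0.4981, -0.1535, 0.3067]
tcp_rot: [[0.999, 0.007, 0.049], [-0.049, -0.007, 0.999], [0.007, -1.0, -0.007]]
force: [-0.2, -0.7, 0.6]
opening: 0.434
```

>>> drive_tool(
  commands=[
    {"dx": 0, "dy": 0, "dz": 0, "wx": 0, "wy": 0, "wz": 0, "grip": 10},
    {"dx": 0, "dy": 0, "dz": 0, "wx": 0, "wy": 0, "wz": 0, "grip": 10},
    {"dx": 0, "dy": 0, "dz": 0, "wx": 0, "wy": 0, "wz": 0, "grip": 10},
  ],
)

```text
time_s: 16.8
position: [0.4977, -0.1534, 0.3059]
tcp_rot: [[0.999, 0.005, 0.049], [-0.049, -0.007, 0.999], [0.006, -1.0, -0.006]]
force: [1.1, 0.0, 0.4]
opening: 0.142
```

```bash
python3 -c "
from h import *
plan([-.0915,-.121,.304],Rg)
x0,z0=-.0905,.301
px,pz=x0+.17*np.cos(.75),z0-.17*np.sin(.75)
print('pivot',px,pz)
for q in np.arange(0,1.01,.1): print(q.round(2),((px-.17*np.cos(.75-q)-x0)/.04).round(3),((z0-pz-.17*np.sin(.75-q))/.04).round(3))
"
```

```text
at [[-0.0886 -0.1235  0.3059]] j [-29.3  16.2  90.4  -0.2  73.  -26.5] F [1.1 0.  0.4]
shift units now [-0.073  0.046  0.062] | after turn [-0.072  0.047  0.062] | turn units [ 0.004 -0.003  0.004]
pivot 0.033887107708549566 0.18512141079603317
0.0 0.0 0.0
0.1 -0.274 0.325
0.2 -0.514 0.676
0.3 -0.717 1.048
0.4 -0.883 1.44
0.5 -1.008 1.845
0.6 -1.093 2.262
0.7 -1.135 2.685
0.8 -1.135 3.109
0.9 -1.093 3.532
1.0 -1.008 3.948
```

>>> drive_tool(
  commands=[
    {"dx": 0, "dy": 0, "dz": 0, "wx": 0, "wy": 0, "wz": 0, "grip": 10},
    {"dx": 0, "dy": 0, "dz": 0, "wx": 0, "wy": 0, "wz": 0, "grip": 10},
  ],
)

```text
time_s: 17.05
position: [0.4977, -0.1534, 0.3058]
tcp_rot: [[0.999, 0.005, 0.049], [-0.049, -0.007, 0.999], [0.005, -1.0, -0.006]]
force: [0.1, -0.5, 0.1]
opening: 0.112
```

```bash
python3 -c "
from h import *
v=V('wrist');X=v.cloud();h=v.hsv()
m=(((h[...,0]<6)|(h[...,0]>174))&(h[...,1]>150)&(h[...,2]>80)&(v.d>0)&(abs(X[...,2]-.3)<.03)&(X[...,0]>.4)&(X[...,0]<.6))
P=pr(X[m]);print(len(P),np.percentile(P,[2,50,98],axis=0))
cv2.imwrite('pics/w11.png',v.p[:,:,::-1]);print(bot.read_state()['opening']*87)
"
```

```text
2431 [[-0.09894 -0.13874  0.3031 ]
 [-0.0898  -0.1045   0.3088 ]
 [-0.0812  -0.0826   0.3108 ]]
10.1897222054884
```

View pics/w11.png

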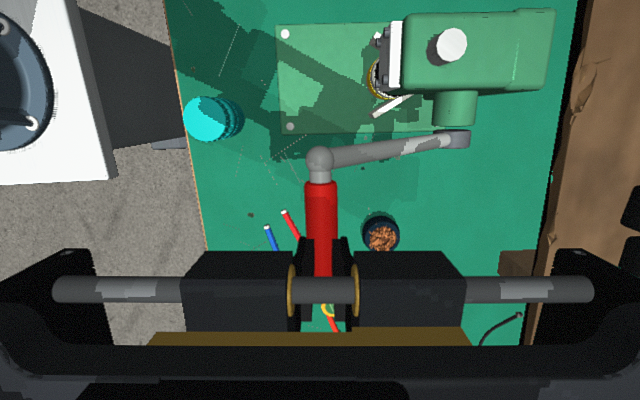

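The fingers shut to 10 mm, as commanded, with no force, although the grip should be 20 mm thick between them. In the picture they overlap the grip at columns 313–335, row ~240, so they may be passing above it. I'll check the tip depth.

```bash
python3 -c "
from h import *
s=bot.read_state();v=V('wrist');X=v.cloud();R=s['tcp_rot'];p=s['position']
for t in([0,.022,0],[0.005,.022,0],[-.005,.022,0],[0.005,.022,.0095],[.005,.003,.0095],[.02,.003,.0095],[.02,-.04,.0095]):
    print(t,v.proj(p+R@np.array(t)).round(0))
for u,c in((245,305),(255,305),(270,305),(245,340),(255,345),(270,345),(300,345),(250,323),(262,323),(270,323),(275,323)):
    print((c,u),v.p[u,c],'tool',(R.T@(X[u,c]-p)).round(4),'press',pr(X[u,c]))
"
```

```text
[0, 0.022, 0] [[324. 235.]]
[0.005, 0.022, 0] [[331. 235.]]
[-0.005, 0.022, 0] [[316. 235.]]
[0.005, 0.022, 0.0095] [[331. 222.]]
[0.005, 0.003, 0.0095] [[332. 232.]]
[0.02, 0.003, 0.0095] [[356. 233.]]
[0.02, -0.04, 0.0095] [[366. 267.]]
(305, 245) [19 17 13] tool [-0.0105 -0.0145  0.0092] press [[-0.0992 -0.1141  0.3203]]
(305, 255) [20 20 25] tool [-0.0098 -0.0275  0.0095] press [[-0.0985 -0.1137  0.3332]]
(305, 270) [19 20 17] tool [-0.0089 -0.0436  0.0098] press [[-0.0977 -0.1133  0.3493]]
(340, 245) [22 22 21] tool [ 0.009  -0.0154  0.0096] press [[-0.0797 -0.1138  0.3212]]
(345, 255) [17 13 16] tool [ 0.0107 -0.0302  0.0108] press [[-0.0781 -0.1125  0.336 ]]
(345, 270) [10 12 17] tool [ 0.0095 -0.0457  0.011 ] press [[-0.0793 -0.1122  0.3515]]
(345, 300) [73 74 76] tool [ 0.0058 -0.0936  0.0281] press [[-0.0832 -0.0948  0.3993]]
(323, 250) [176  31  25] tool [-0.0005 -0.0047  0.0014] press [[-0.0891 -0.122   0.3105]]
(323, 262) [177  32  26] tool [-0.0005 -0.0031 -0.0074] press [[-0.0891 -0.1308  0.309 ]]
(323, 270) [180  33  28] tool [-0.0004 -0.0043 -0.0122] press [[-0.0892 -0.1356  0.3102]]
(323, 275) [166  20  21] tool [-0.0004 -0.0042 -0.0157] press [[-0.0892 -0.1391  0.3101]]
```

This settles it: the visible finger ends at about tool y -0.010, so the tips really sit ~30 mm further back than the TCP frame says. The jar-push offset (26 mm instead of ~37–45) agrees. The fingers shut just above the grip, so I'll open, go 32 mm lower and pinch again.

>>> drive_tool(
  commands=[
    {"dx": 0, "dy": 0, "dz": 0, "wx": 0, "wy": 0, "wz": 0, "grip": 50},
    {"dx": 0, "dy": 0, "dz": 0, "wx": 0, "wy": 0, "wz": 0, "grip": 50},
    {"dx": 0, "dy": 0, "dz": 0, "wx": 0, "wy": 0, "wz": 0, "grip": 50},
    {"dx": 0, "dy": 0, "dz": 0, "wx": 0, "wy": 0, "wz": 0, "grip": 50},
    {"dx": -0.05, "dy": 0.2, "dz": 0.05, "wx": 0, "wy": 0, "wz": 0, "grip": 50},
    {"dx": 0, "dy": 0.2, "dz": 0, "wx": 0, "wy": 0, "wz": 0, "grip": 50},
  ],
)

```text
time_s: 17.9
position: [0.4955, -0.151, 0.2891]
tcp_rot: [[0.999, 0.005, 0.049], [-0.049, -0.006, 0.999], [0.005, -1.0, -0.006]]
force: [0.3, -0.6, 0.7]
opening: 0.567
```

>>> drive_tool(
  commands=[
    {"dx": 0, "dy": 0.2, "dz": 0, "wx": 0, "wy": 0, "wz": 0, "grip": 50},
    {"dx": 0, "dy": 0.2, "dz": 0, "wx": 0, "wy": 0, "wz": 0, "grip": 50},
    {"dx": 0, "dy": 0, "dz": 0, "wx": 0, "wy": 0, "wz": 0, "grip": 50},
  ],
)

```text
time_s: 18.27
position: [0.4955, -0.1513, 0.2729]
tcp_rot: [[0.999, 0.003, 0.049], [-0.049, -0.006, 0.999], [0.004, -1.0, -0.005]]
force: [-0.4, 0.8, -0.2]
opening: 0.575
```

>>> drive_tool(
  commands=[
    {"dx": 0, "dy": 0, "dz": 0, "wx": 0, "wy": 0, "wz": 0, "grip": 10},
    {"dx": 0, "dy": 0, "dz": 0, "wx": 0, "wy": 0, "wz": 0, "grip": 10},
    {"dx": 0, "dy": 0, "dz": 0, "wx": 0, "wy": 0, "wz": 0, "grip": 10},
    {"dx": 0, "dy": 0, "dz": 0, "wx": 0, "wy": 0, "wz": 0, "grip": 10},
    {"dx": 0, "dy": 0, "dz": 0, "wx": 0, "wy": 0, "wz": 0, "grip": 10},
  ],
)

```text
time_s: 18.9
position: [0.497, -0.1516, 0.2742]
tcp_rot: [[0.999, 0.008, 0.049], [-0.049, -0.007, 0.999], [0.008, -1.0, -0.007]]
force: [2.8, 0.0, -0.3]
opening: 0.214
```

```bash
python3 -c "
from h import *
plan([-.0905,-.121,.274],Rg)"
```

```text
at [[-0.0894 -0.1217  0.2742]] j [-29.2  17.9  93.3  -0.2  68.3 -26.4] F [ 2.8  0.  -0.3]
shift units now [-0.027  0.003  0.018] | after turn [-0.027  0.004  0.019] | turn units [ 0.004 -0.003  0.005]
```

Gripped: opening 18.6 mm on the 20 mm grip. Pulling down along the 170 mm arc in small steps and watching the force.

>>> drive_tool(
  commands=[
    {"dx": -0.068, "dy": 0.081, "dz": 0, "wx": 0, "wy": 0, "wz": 0, "grip": 10},
    {"dx": -0.068, "dy": 0.081, "dz": 0, "wx": 0, "wy": 0, "wz": 0, "grip": 10},
    {"dx": -0.068, "dy": 0.081, "dz": 0, "wx": 0, "wy": 0, "wz": 0, "grip": 10},
    {"dx": -0.068, "dy": 0.081, "dz": 0, "wx": 0, "wy": 0, "wz": 0, "grip": 10},
  ],
)

```text
time_s: 19.4
position: [0.4862, -0.1513, 0.261]
tcp_rot: [[0.999, 0.008, 0.049], [-0.049, -0.007, 0.999], [0.009, -1.0, -0.007]]
force: [5.4, 1.1, 0.7]
opening: 0.216
```

>>> drive_tool(
  commands=[
    {"dx": -0.06, "dy": 0.088, "dz": 0, "wx": 0, "wy": 0, "wz": 0, "grip": 10},
    {"dx": -0.06, "dy": 0.088, "dz": 0, "wx": 0, "wy": 0, "wz": 0, "grip": 10},
    {"dx": -0.06, "dy": 0.088, "dz": 0, "wx": 0, "wy": 0, "wz": 0, "grip": 10},
    {"dx": -0.06, "dy": 0.088, "dz": 0, "wx": 0, "wy": 0, "wz": 0, "grip": 10},
  ],
)

```text
time_s: 19.9
position: [0.4772, -0.1511, 0.2469]
tcp_rot: [[0.999, 0.01, 0.05], [-0.049, -0.008, 0.999], [0.01, -1.0, -0.007]]
force: [7.6, 0.9, -0.0]
opening: 0.217
```

```bash
cat >> h.py <<'E'
def lev():
    v=V('scene');X=v.cloud();h=v.hsv()
    m=(((h[...,0]<6)|(h[...,0]>174))&(h[...,1]>150)&(h[...,2]>80)&(v.d>0)&(X[...,2]>.12)&(X[...,0]>.4)&(X[...,0]<.6)&(X[...,1]<-.09)&(X[...,1]>-.21))
    P=pr(X[m]);
    if len(P): print('red',len(P),np.median(P,0),P.max(0))
E
python3 -c "
from h import *
plan([-.0905,-.121,.274],Rg);lev()"
```

```text
at [[-0.1091 -0.1221  0.2469]] j [-30.3  18.1  97.9  -0.1  63.3 -27.4] F [ 7.6  0.9 -0. ]
shift units now [ 0.473 -0.673  0.025] | after turn [ 0.466 -0.677  0.027] | turn units [ 0.005 -0.004  0.006]
red 68 [-0.10875 -0.1384   0.283  ] [-0.0988 -0.1038  0.3432]
```

>>> drive_tool(
  commands=[
    {"dx": -0.035, "dy": 0.083, "dz": 0, "wx": 0, "wy": 0, "wz": 0, "grip": 10},
    {"dx": -0.035, "dy": 0.083, "dz": 0, "wx": 0, "wy": 0, "wz": 0, "grip": 10},
    {"dx": -0.035, "dy": 0.083, "dz": 0, "wx": 0, "wy": 0, "wz": 0, "grip": 10},
    {"dx": -0.035, "dy": 0.083, "dz": 0, "wx": 0, "wy": 0, "wz": 0, "grip": 10},
  ],
)

```text
time_s: 20.45
position: [0.47, -0.1509, 0.2332]
tcp_rot: [[0.999, 0.005, 0.049], [-0.049, -0.007, 0.999], [0.006, -1.0, -0.007]]
force: [4.1, -1.5, 3.3]
opening: 0.215
```

>>> drive_tool(
  commands=[
    {"dx": -0.042, "dy": 0.098, "dz": 0, "wx": 0, "wy": 0, "wz": 0, "grip": 10},
    {"dx": -0.042, "dy": 0.098, "dz": 0, "wx": 0, "wy": 0, "wz": 0, "grip": 10},
  ],
)

```text
time_s: 20.7
position: [0.4668, -0.1508, 0.226]
tcp_rot: [[0.999, 0.006, 0.049], [-0.049, -0.008, 0.999], [0.006, -1.0, -0.007]]
force: [3.2, -0.4, 8.8]
opening: 0.214
```

>>> drive_tool(
  commands=[
    {"dx": -0.042, "dy": 0.098, "dz": 0, "wx": 0, "wy": 0, "wz": 0, "grip": 10},
    {"dx": -0.042, "dy": 0.098, "dz": 0, "wx": 0, "wy": 0, "wz": 0, "grip": 10},
  ],
)

```text
time_s: 20.95
position: [0.4639, -0.1507, 0.2186]
tcp_rot: [[0.999, 0.007, 0.049], [-0.049, -0.008, 0.999], [0.007, -1.0, -0.008]]
force: [3.1, -0.4, 7.0]
opening: 0.217
```

```bash
cat >> h.py <<'E'
def q():
    s=bot.read_state();p=pr(s['position'])[0];F=P3.T@s['force']
    # grip = TCP + constant offset; start TCP (-.0894,.2742) <-> q=0
    x,z=p[0]+.0894-.17*np.cos(.75),p[2]-.2742+.17*np.sin(.75)
    a=np.arctan2(z,-x);print('q',round(.75-a,3),'r',round(np.hypot(x,z),4),'Ftan(up)',round(F[0]*np.sin(a)+F[2]*np.cos(a),1),'Frad(out)',round(-F[0]*np.cos(a)+F[2]*np.sin(a),1),'open',round(s['opening']*87,1),s['time_s'])
E
python3 -c "
from h import *
q();lev()"
```

```text
q 0.384 r 0.1686 Ftan(up) 7.7 Frad(out) -0.4 open 18.9 20.95
red 67 [-0.1217 -0.1388  0.2562] [-0.1123 -0.1057  0.3101]
```

Contact and the snap peak (8.8 N) came at about q 0.33, now easing. I expect solid around q 0.6, so I'll continue gently.

>>> drive_tool(
  commands=[
    {"dx": -0.032, "dy": 0.101, "dz": 0, "wx": 0, "wy": 0, "wz": 0, "grip": 10},
    {"dx": -0.032, "dy": 0.101, "dz": 0, "wx": 0, "wy": 0, "wz": 0, "grip": 10},
  ],
)

```text
time_s: 21.25
position: [0.4608, -0.1507, 0.21]
tcp_rot: [[0.999, 0.005, 0.049], [-0.049, -0.008, 0.999], [0.006, -1.0, -0.008]]
force: [2.4, -1.2, 4.9]
opening: 0.212
```

>>> drive_tool(
  commands=[
    {"dx": -0.031, "dy": 0.101, "dz": 0, "wx": 0, "wy": 0, "wz": 0, "grip": 10},
    {"dx": -0.031, "dy": 0.101, "dz": 0, "wx": 0, "wy": 0, "wz": 0, "grip": 10},
  ],
)

```text
time_s: 21.5
position: [0.4582, -0.1505, 0.2014]
tcp_rot: [[0.999, 0.005, 0.049], [-0.049, -0.008, 0.999], [0.005, -1.0, -0.007]]
force: [1.9, -2.0, 4.3]
opening: 0.219
```

>>> drive_tool(
  commands=[
    {"dx": -0.021, "dy": 0.104, "dz": 0, "wx": 0, "wy": 0, "wz": 0, "grip": 10},
  ],
)

```text
time_s: 21.62
position: [0.4571, -0.1505, 0.197]
tcp_rot: [[0.999, 0.004, 0.048], [-0.048, -0.007, 0.999], [0.004, -1.0, -0.007]]
force: [2.1, -2.6, 3.4]
opening: 0.215
```

>>> drive_tool(
  commands=[
    {"dx": -0.021, "dy": 0.104, "dz": 0, "wx": 0, "wy": 0, "wz": 0, "grip": 10},
  ],
)

```text
time_s: 21.75
position: [0.4561, -0.1504, 0.1927]
tcp_rot: [[0.999, 0.004, 0.048], [-0.048, -0.007, 0.999], [0.004, -1.0, -0.007]]
force: [0.5, -4.0, 5.1]
opening: 0.211
```

```bash
python3 -c "
from h import *
q();lev()"
```

```text
q 0.545 r 0.1688 Ftan(up) 5.1 Frad(out) 0.3 open 18.4 21.75
red 65 [-0.1297 -0.1403  0.2327] [-0.1196 -0.1076  0.2917]
```

>>> drive_tool(
  commands=[
    {"dx": -0.009, "dy": 0.052, "dz": -0.03, "wx": 0, "wy": 0, "wz": 0, "grip": 10},
  ],
)

```text
time_s: 21.92
position: [0.4557, -0.1504, 0.1907]
tcp_rot: [[0.999, 0.003, 0.049], [-0.049, -0.005, 0.999], [0.004, -1.0, -0.004]]
force: [0.1, 0.8, 4.1]
opening: 0.212
```

>>> drive_tool(
  commands=[
    {"dx": -0.008, "dy": 0.052, "dz": -0.02, "wx": 0, "wy": 0, "wz": 0, "grip": 10},
  ],
)

```text
time_s: 22.05
position: [0.4552, -0.1504, 0.1885]
tcp_rot: [[0.999, 0.003, 0.05], [-0.05, -0.003, 0.999], [0.003, -1.0, -0.003]]
force: [1.2, 2.7, 4.8]
opening: 0.214
```

>>> drive_tool(
  commands=[
    {"dx": -0.007, "dy": 0.052, "dz": 0, "wx": 0, "wy": 0, "wz": 0, "grip": 10},
  ],
)

```text
time_s: 22.18
position: [0.4548, -0.1505, 0.1863]
tcp_rot: [[0.999, 0.003, 0.05], [-0.05, -0.003, 0.999], [0.003, -1.0, -0.003]]
force: [1.1, 3.0, 4.4]
opening: 0.21
```

>>> drive_tool(
  commands=[
    {"dx": -0.007, "dy": 0.052, "dz": 0, "wx": 0, "wy": 0, "wz": 0, "grip": 10},
  ],
)

```text
time_s: 22.3
position: [0.4544, -0.1505, 0.1843]
tcp_rot: [[0.999, 0.003, 0.049], [-0.049, -0.004, 0.999], [0.003, -1.0, -0.004]]
force: [-0.8, 5.0, 3.8]
opening: 0.212
```

```bash
python3 -c "
from h import *
q();lev()"
```

```text
q 0.596 r 0.1689 Ftan(up) 3.6 Frad(out) 1.6 open 18.5 22.3
red 60 [-0.13105 -0.13985  0.22355] [-0.1217 -0.1077  0.2318]
```

>>> drive_tool(
  commands=[
    {"dx": -0.006, "dy": 0.053, "dz": 0.025, "wx": 0, "wy": 0, "wz": 0, "grip": 10},
  ],
)

```text
time_s: 22.48
position: [0.4542, -0.1505, 0.1823]
tcp_rot: [[0.999, 0.002, 0.048], [-0.048, -0.006, 0.999], [0.003, -1.0, -0.006]]
force: [-2.7, 2.0, 5.4]
opening: 0.212
```

>>> drive_tool(
  commands=[
    {"dx": -0.005, "dy": 0.053, "dz": 0, "wx": 0, "wy": 0, "wz": 0, "grip": 10},
  ],
)

```text
time_s: 22.6
position: [0.4538, -0.1505, 0.1801]
tcp_rot: [[0.999, 0.002, 0.049], [-0.049, -0.006, 0.999], [0.002, -1.0, -0.005]]
force: [-3.2, 2.9, 4.9]
opening: 0.213
```

>>> drive_tool(
  commands=[
    {"dx": -0.004, "dy": 0.053, "dz": 0, "wx": 0, "wy": 0, "wz": 0, "grip": 10},
  ],
)

```text
time_s: 22.72
position: [0.4536, -0.1505, 0.1784]
tcp_rot: [[0.999, 0.002, 0.049], [-0.049, -0.005, 0.999], [0.002, -1.0, -0.005]]
force: [-5.9, 3.2, 13.6]
opening: 0.214
```

```bash
python3 -c "
from h import *
q()"
```

```text
q 0.631 r 0.169 Ftan(up) 12.8 Frad(out) 7.6 open 18.7 22.725
```

Solid: the force jumped from 5 to 13.6 N at q 0.63, which matches the 80 mm capped height. Stopping there and easing the lever back up slowly along the arc.

>>> drive_tool(
  commands=[
    {"dx": -0.01, "dy": -0.1, "dz": 0.02, "wx": 0, "wy": 0, "wz": 0, "grip": 10},
    {"dx": 0.0, "dy": -0.105, "dz": 0, "wx": 0, "wy": 0, "wz": 0, "grip": 10},
    {"dx": 0.015, "dy": -0.105, "dz": 0, "wx": 0, "wy": 0, "wz": 0, "grip": 10},
    {"dx": 0.02, "dy": -0.104, "dz": 0, "wx": 0, "wy": 0, "wz": 0, "grip": 10},
  ],
)

```text
time_s: 23.22
position: [0.4573, -0.1506, 0.1954]
tcp_rot: [[0.999, 0.008, 0.049], [-0.049, -0.007, 0.999], [0.008, -1.0, -0.007]]
force: [4.0, 1.5, -0.1]
opening: 0.208
```

```bash
python3 -c "
from h import *
q()"
```

```text
q 0.528 r 0.1682 Ftan(up) 0.7 Frad(out) -3.9 open 18.1 23.225
```

>>> drive_tool(
  commands=[
    {"dx": 0.035, "dy": -0.102, "dz": 0, "wx": 0, "wy": 0, "wz": 0, "grip": 10},
    {"dx": 0.035, "dy": -0.102, "dz": 0, "wx": 0, "wy": 0, "wz": 0, "grip": 10},
    {"dx": 0.035, "dy": -0.102, "dz": 0, "wx": 0, "wy": 0, "wz": 0, "grip": 10},
    {"dx": 0.035, "dy": -0.102, "dz": 0, "wx": 0, "wy": 0, "wz": 0, "grip": 10},
    {"dx": 0.04, "dy": -0.099, "dz": 0, "wx": 0, "wy": 0, "wz": 0, "grip": 10},
    {"dx": 0.04, "dy": -0.099, "dz": 0, "wx": 0, "wy": 0, "wz": 0, "grip": 10},
    {"dx": 0.04, "dy": -0.099, "dz": 0, "wx": 0, "wy": 0, "wz": 0, "grip": 10},
    {"dx": 0.04, "dy": -0.099, "dz": 0, "wx": 0, "wy": 0, "wz": 0, "grip": 10},
  ],
)

```text
time_s: 24.22
position: [0.4704, -0.151, 0.2276]
tcp_rot: [[0.999, 0.011, 0.05], [-0.05, -0.007, 0.999], [0.011, -1.0, -0.007]]
force: [9.5, 0.9, -4.0]
opening: 0.202
```

```bash
python3 -c "
from h import *
q();lev()"
```

```text
q 0.32 r 0.1661 Ftan(up) 0.3 Frad(out) -10.3 open 17.6 24.225
red 61 [-0.1162 -0.1402  0.2712] [-0.1051 -0.1059  0.3294]
```

>>> drive_tool(
  commands=[
    {"dx": 0.07, "dy": -0.08, "dz": 0, "wx": 0, "wy": 0, "wz": 0, "grip": 10},
    {"dx": 0.07, "dy": -0.08, "dz": 0, "wx": 0, "wy": 0, "wz": 0, "grip": 10},
    {"dx": 0.07, "dy": -0.08, "dz": 0, "wx": 0, "wy": 0, "wz": 0, "grip": 10},
    {"dx": 0.07, "dy": -0.08, "dz": 0, "wx": 0, "wy": 0, "wz": 0, "grip": 10},
  ],
)

```text
time_s: 24.78
position: [0.4776, -0.151, 0.24]
tcp_rot: [[0.999, 0.002, 0.049], [-0.049, -0.007, 0.999], [0.002, -1.0, -0.006]]
force: [-0.2, -0.5, 0.2]
opening: 0.2
```

```bash
python3 -c "
from h import *
q();lev()"
```

```text
q 0.233 r 0.1654 Ftan(up) 0.1 Frad(out) 0.3 open 17.4 24.775
red 60 [-0.1087  -0.14055  0.28365] [-0.0985 -0.1054  0.3401]
```

>>> drive_tool(
  commands=[
    {"dx": 0.062, "dy": -0.086, "dz": 0, "wx": 0, "wy": 0, "wz": 0, "grip": 10},
    {"dx": 0.062, "dy": -0.086, "dz": 0, "wx": 0, "wy": 0, "wz": 0, "grip": 10},
    {"dx": 0.062, "dy": -0.086, "dz": 0, "wx": 0, "wy": 0, "wz": 0, "grip": 10},
    {"dx": 0.065, "dy": -0.084, "dz": 0, "wx": 0, "wy": 0, "wz": 0, "grip": 10},
    {"dx": 0.067, "dy": -0.082, "dz": 0, "wx": 0, "wy": 0, "wz": 0, "grip": 10},
  ],
)

```text
time_s: 25.45
position: [0.4909, -0.1514, 0.2574]
tcp_rot: [[0.999, 0.003, 0.049], [-0.049, -0.006, 0.999], [0.004, -1.0, -0.006]]
force: [-5.9, -0.5, 2.7]
opening: 0.201
```

```bash
python3 -c "
from h import *
q();lev()"
```

```text
q 0.101 r 0.1638 Ftan(up) -1.4 Frad(out) 6.3 open 17.5 25.45
red 59 [-0.0955 -0.1427  0.3021] [-0.0859 -0.1075  0.3572]
```

>>> drive_tool(
  commands=[
    {"dx": 0.015, "dy": -0.06, "dz": 0, "wx": 0, "wy": 0, "wz": 0, "grip": 10},
    {"dx": 0.025, "dy": -0.055, "dz": 0, "wx": 0, "wy": 0, "wz": 0, "grip": 10},
    {"dx": 0.035, "dy": -0.05, "dz": 0, "wx": 0, "wy": 0, "wz": 0, "grip": 10},
  ],
)

```text
time_s: 25.88
position: [0.4963, -0.1516, 0.2637]
tcp_rot: [[0.999, 0.009, 0.05], [-0.049, -0.006, 0.999], [0.009, -1.0, -0.006]]
force: [4.0, -0.3, -4.8]
opening: 0.2
```

```bash
python3 -c "
from h import *
q();lev()"
```

```text
q 0.05 r 0.1635 Ftan(up) -1.1 Frad(out) -6.1 open 17.4 25.875
red 58 [-0.0896  -0.14005  0.30775] [-0.0807 -0.1058  0.3475]
```

>>> drive_tool(
  commands=[
    {"dx": 0.05, "dy": -0.02, "dz": 0, "wx": 0, "wy": 0, "wz": 0, "grip": 10},
    {"dx": 0.03, "dy": -0.03, "dz": 0, "wx": 0, "wy": 0, "wz": 0, "grip": 10},
  ],
)

```text
time_s: 26.18
position: [0.4975, -0.1516, 0.2651]
tcp_rot: [[0.999, 0.004, 0.049], [-0.049, -0.006, 0.999], [0.004, -1.0, -0.006]]
force: [1.9, 0.1, -9.5]
opening: 0.202
```

>>> drive_tool(
  commands=[
    {"dx": 0.025, "dy": -0.035, "dz": 0, "wx": 0, "wy": 0, "wz": 0, "grip": 10},
    {"dx": 0, "dy": 0, "dz": 0, "wx": 0, "wy": 0, "wz": 0, "grip": 10},
  ],
)

```text
time_s: 26.42
position: [0.4975, -0.1515, 0.2654]
tcp_rot: [[0.999, 0.001, 0.049], [-0.049, -0.005, 0.999], [0.002, -1.0, -0.005]]
force: [2.5, -1.6, -16.0]
opening: 0.2
```

```bash
python3 -c "
from h import *
q();lev();lev()"
```

```text
q 0.037 r 0.1637 Ftan(up) -10.5 Frad(out) -12.4 open 17.4 26.425
red 63 [-0.0876 -0.1414  0.3096] [-0.0794 -0.107   0.3572]
red 63 [-0.0882 -0.141   0.3105] [-0.0796 -0.1073  0.3538]
```

The lever is back against its rest stop: the tool is now pulling against it, and the grip is at its original height. Relaxing that pull, then letting go.

>>> drive_tool(
  commands=[
    {"dx": 0, "dy": 0.035, "dz": 0, "wx": 0, "wy": 0, "wz": 0, "grip": 10},
    {"dx": 0, "dy": 0, "dz": 0, "wx": 0, "wy": 0, "wz": 0, "grip": 10},
  ],
)

```text
time_s: 26.78
position: [0.4976, -0.1516, 0.2654]
tcp_rot: [[0.999, 0.003, 0.049], [-0.049, -0.006, 0.999], [0.003, -1.0, -0.006]]
force: [-1.2, -0.9, -13.9]
opening: 0.202
```

>>> drive_tool(
  commands=[
    {"dx": 0, "dy": 0, "dz": 0, "wx": 0, "wy": 0, "wz": 0, "grip": 22},
    {"dx": 0, "dy": 0, "dz": 0, "wx": 0, "wy": 0, "wz": 0, "grip": 50},
    {"dx": 0, "dy": 0, "dz": 0, "wx": 0, "wy": 0, "wz": 0, "grip": 60},
    {"dx": 0, "dy": 0, "dz": 0, "wx": 0, "wy": 0, "wz": 0, "grip": 60},
    {"dx": 0, "dy": 0, "dz": 0, "wx": 0, "wy": 0, "wz": 0, "grip": 60},
    {"dx": 0, "dy": 0, "dz": 0, "wx": 0, "wy": 0, "wz": 0, "grip": 60},
  ],
)

```text
time_s: 27.52
position: [0.4989, -0.1519, 0.2659]
tcp_rot: [[0.999, 0.006, 0.049], [-0.049, -0.007, 0.999], [0.006, -1.0, -0.007]]
force: [-0.2, -0.3, -0.3]
opening: 0.663
```

>>> drive_tool(
  commands=[
    {"dx": 0, "dy": -0.3, "dz": 0, "wx": 0, "wy": 0, "wz": 0, "grip": 60},
    {"dx": 0, "dy": -0.6, "dz": 0, "wx": 0, "wy": 0, "wz": 0, "grip": 60},
    {"dx": 0, "dy": -0.9, "dz": 0, "wx": 0, "wy": 0, "wz": 0, "grip": 60},
    {"dx": 0, "dy": -0.9, "dz": 0, "wx": 0, "wy": 0, "wz": 0, "grip": 60},
    {"dx": -0.8, "dy": 0, "dz": -0.5, "wx": 0, "wy": 0, "wz": 0, "grip": 60},
    {"dx": -0.8, "dy": 0, "dz": -0.9, "wx": 0, "wy": 0, "wz": 0, "grip": 60},
    {"dx": 0, "dy": 0, "dz": -0.9, "wx": 0, "wy": 0, "wz": 0, "grip": 60},
    {"dx": 0, "dy": 0, "dz": -0.9, "wx": 0, "wy": 0, "wz": 0, "grip": 60},
  ],
)

```text
time_s: 28.52
position: [0.4277, -0.277, 0.3755]
tcp_rot: [[0.999, 0.007, 0.049], [-0.049, -0.008, 0.999], [0.007, -1.0, -0.008]]
force: [0.3, 0.2, -1.1]
opening: 0.688
```

```bash
python3 -c "
from h import *
lev()
o=np.zeros((400,800,3),np.uint8)
b=V('scene');w=V('wrist');a=V('top')
o[:,400:]=cv2.resize(b.p[185:285,295:395],(400,400),interpolation=cv2.INTER_CUBIC)
o[:250,:400]=cv2.resize(w.p,(400,250))
cv2.imwrite('pics/fin.png',o[:,:,::-1])
for n,v in(('scene',b),('wrist',w),('top',a)):
    X=v.cloud();h=v.hsv();Q=pr(X.reshape(-1,3)).reshape(X.shape)
    m=(v.d>0)&(h[...,2]<95)&(h[...,1]<110)&(abs(Q[...,0])<.04)&(abs(Q[...,1])<.04)&(Q[...,2]>.06)&(Q[...,2]<.115)
    if m.sum(): print(n,m.sum(),np.percentile(Q[m],[2,50,98],axis=0).round(4).tolist())
s=bot.read_state();print(s['time_s'],pr(s['position']),s['force'])
"
```

```text
red 5 [-0.0877 -0.1425  0.3126] [-0.0857 -0.1339  0.3139]
scene 12 [[0.0068, -0.0214, 0.0855], [0.0094, -0.0076, 0.0918], [0.0127, 0.007, 0.1091]]
top 12 [[-0.0251, -0.0033, 0.0807], [-0.0224, 0.0057, 0.0881], [0.002, 0.0238, 0.0923]]
28.725 [[-0.153  -0.2491  0.3746]] [-1.12655776  0.11020513 -0.1526273 ]
```

View pics/fin.png

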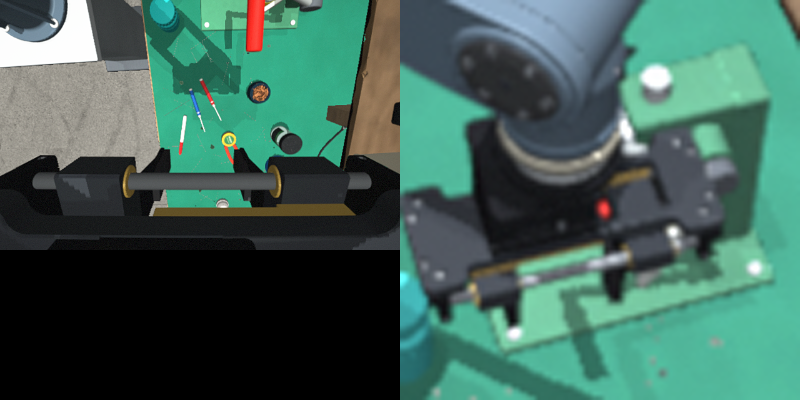

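Lever released with the grip at rest height. The top view reads the cap's visible top at 0.088–0.092 (0.010 + 0.080 = home). The arm blocks the scene view, so I'll move aside for a last look.

>>> drive_tool(
  commands=[
    {"dx": -0.4, "dy": 0, "dz": -0.9, "wx": 0, "wy": 0, "wz": 0, "grip": 60},
    {"dx": -0.4, "dy": 0, "dz": -0.9, "wx": 0, "wy": 0, "wz": 0, "grip": 60},
    {"dx": -0.4, "dy": 0, "dz": -0.9, "wx": 0, "wy": 0, "wz": 0, "grip": 60},
    {"dx": -0.4, "dy": 0, "dz": -0.9, "wx": 0, "wy": 0, "wz": 0, "grip": 60},
    {"dx": -0.4, "dy": 0, "dz": -0.9, "wx": 0, "wy": 0, "wz": 0, "grip": 60},
    {"dx": -0.4, "dy": 0, "dz": -0.9, "wx": 0, "wy": 0, "wz": 0, "grip": 60},
    {"dx": 0, "dy": 0, "dz": -0.9, "wx": 0, "wy": 0, "wz": 0, "grip": 60},
    {"dx": 0, "dy": 0, "dz": 0, "wx": 0, "wy": 0, "wz": 0, "grip": 60},
  ],
)

```text
time_s: 29.72
position: [0.3198, -0.5239, 0.375]
tcp_rot: [[0.999, 0.005, 0.05], [-0.05, -0.006, 0.999], [0.006, -1.0, -0.006]]
force: [0.5, 1.0, -0.4]
opening: 0.69
```

```bash
python3 -c "
from h import *
lev()
b=V('scene');a=V('top')
o=np.zeros((400,800,3),np.uint8)
o[:,400:]=cv2.resize(b.p[185:285,295:395],(400,400),interpolation=cv2.INTER_CUBIC)
o[:352,:400]=cv2.resize(a.p[140:250,295:420],(400,352),interpolation=cv2.INTER_CUBIC)
cv2.imwrite('pics/fin2.png',o[:,:,::-1])
for n,v in(('scene',b),('top',a)):
    X=v.cloud();h=v.hsv();Q=pr(X.reshape(-1,3)).reshape(X.shape)
    m=(v.d>0)&(h[...,2]<95)&(h[...,1]<110)&(abs(Q[...,0])<.04)&(abs(Q[...,1])<.04)&(Q[...,2]>.06)&(Q[...,2]<.115)
    if m.sum(): print(n,m.sum(),np.percentile(Q[m],[2,50,98],axis=0).round(4).tolist())
"
```

```text
red 123 [-0.0905 -0.1247  0.3094] [-0.0809 -0.0846  0.3173]
scene 147 [[-0.022, -0.0242, 0.0724], [-0.0015, -0.007, 0.0892], [0.0264, 0.0136, 0.0979]]
top 14 [[-0.0247, -0.0065, 0.0699], [-0.0222, 0.0056, 0.0894], [0.0011, 0.0251, 0.0923]]
```

View pics/fin2.png

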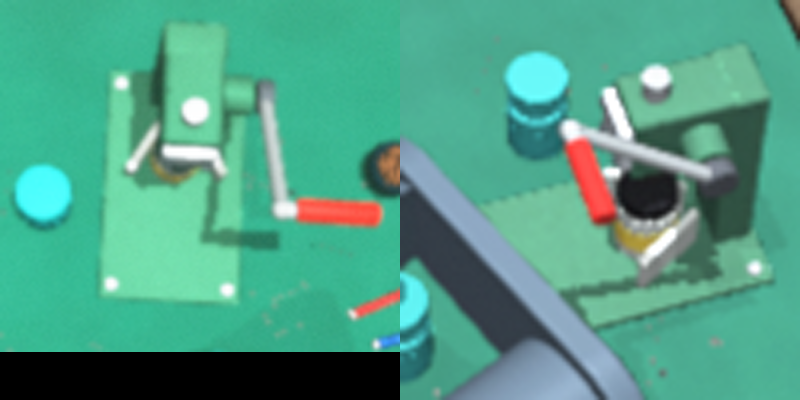

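The jar stands in the nest with its cap down: the cap top is at 0.089, against 0.1025 before. The lever is at its original rest position (crop (590,180)) and nothing else has moved. Handing in.

```bash
python3 -c "
from rig import workorder
print(workorder.hand_in())"
```

```text
the job is handed in; nothing more can be done
None
```

The jar is in the nest with its cap pressed home, the lever is back up and released, and the job is handed in at about 30 s of the 67 s allowed. No verdict was reported.

**What I did**
- **Jar:** I slid it upright along the base plate with a back-leaning, two-finger cradle until the push force rose to about 7 N and it stopped against the V walls.
- **Press:** I pinched the red grip and pulled it down the arc. The snap peaked at about 9 N near 0.33 rad. I stopped when the lever went solid at 0.63 rad, where the force jumped from 5 to 13.6 N.
- **Return:** I eased the lever back to its rest stop over about 3.5 s and let go.

**Last checks**
- **Cap:** its top reads about 0.089 m, down from 0.1025 m; fully home should be 0.090 m.
- **Jar position:** it stands upright in the V, centred on the ram axis to within a few mm.
- **Lever:** the grip is back at its starting position, (-0.0905, -0.125, 0.309) m in press axes.
- **Bystanders:** nothing looked moved in the last close view, but the tape roll and solder reel lay outside it, so I did not recheck those two.

**What disagreed or went less well**
- **Finger length:** the fingertips turned out to sit about 30 mm further back than the stated frame. The first pinch closed just above the grip, and I redid it 32 mm lower. It also means I pushed the jar well above mid-height, roughly 50 mm up instead of 25 mm; it stayed upright.
- **Grip slip:** the grip slid about 6 mm in the pads on the way back up, but it stayed held.
- **Rest stop:** I pulled up against the rest stop with about 16 N. Relaxing only brought that down to about 14 N before I let go.

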